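# Meter four battery cells from a bench hopper

### The arm

A 6-joint arm with a two-finger parallel gripper is mounted at the origin on the work surface. World frame = base frame: x ahead of the robot, y to its left, z up, the work surface at z = 0. Lengths are in mm, angles in rad, forces in N, time in s.
With the tool pointing down it reaches from about 275 to 1000 mm from the base axis. Payload 8.4 kg.
Tool frame: the origin (TCP) lies midway between the tips of the shut fingers; the grasp point (between the pads) lies behind it (r.pinch_z is the z of the grasp point in the tool frame, in mm); z points along the fingers, y is the direction in which the jaws open and shut (so a half turn about z gives the same grasp; the last joint's range is limited). The gripper opens to 85 mm and grips with 20 to 120 N. Pads are 22 mm wide; open, the fingers measure 114 mm over their backs; the gripper's body (76 mm by 85 mm) begins 54 mm behind the grasp point. The pads swing forward as they close: fully open they stand 13 mm farther back than shut.
Start: joints at [-1.255, 0.353, 1.633, -0, 1.155, -0.002], TCP at [195.297, -593.706, 231.281] pointing down, gripper open.
Joint ranges: [-2.63, 2.63], [-0.92, 2.1], [0.06, 2.66], [-1.3, 4.44], [0, 2.69], [-3.02, 3.02]. Speed limits (rad/s): [2.22, 2.22, 2.79, 3.14, 3.14, 3.14].

### API

Orientations are given as [roll, pitch, yaw] about the fixed x, y, z axes, in that order (R = Rz(yaw) Ry(pitch) Rx(roll)).
In Python, from rig import r, optics, ticket gives the robot as it stands.
- The arm moves only by the shell command python3 -m jog 'ROWS' [FORCE]. ROWS is text: rows parted by semicolons, each of 7 numbers parted by spaces: the closure in counts, from 0 (fully open) to 255 (shut), then the shift along the tool's x, y, z in mm, then the turn, a rotation vector about the tool's x, y, z in degrees. A call has 1 to 5 rows; each row shifts and turns the pose as measured when the row begins, along the tool's axes as they then stand; what a row does not reach is not made up. A row lasts 1/12 s, in which the tool goes at most 41.7 mm and 7.16 degrees, less where a joint would pass 70% of its speed; a pose out of reach is approached as far as the arm can. A call with a gripper value outside its range is refused whole. The fingers move at their own pace and stop on an object; FORCE is the grip in N (left out, the last holds). Time passes only in rows, so rows that do not move let the fingers close. It gives the time, the measured TCP pose, the force and the opening at its end, in the units of the state.
- r.sense(): the state, without advancing time (a new reading comes with each control period).
- optics.grab_frame(name): name is "scene" or "top" or "wrist"; returns the picture (384x512x3 uint8, red, green, blue); there is no depth.
- optics.camera_info(name): a dict with "fx", "fy", "cx", "cy" (pixels), "dist" ([k1, k2, p1, p2, k3] as OpenCV has them; the pictures are not rectified), "world_from_camera" (4x4, takes a point from camera to world coordinates). Camera axes: x right, y down, z forward; pixel columns grow to the right and rows downward; lengths in mm; the calibration is good to about 2 mm. A picture is of the moment at which its call begins: read the wrist's pose just before it. camera_info takes no time and is no camera call; for the wrist camera it gives the pose at the moment of the call.
- ticket.sign_off(): hands the job in, once; it reports no verdict.
The state is a dict: "clock": time; "qpos": joint angles; "qvel": joint speeds; "joint_efforts": joint torques, N m; "eef_pos": TCP position; "tcp_rot": TCP orientation; "contact_force": force on the tool from outside, world axes, zero at the start; "wrist_torque": the same for the moment, N m; "opening": opening from 0.0 (shut) to 1.0 (fully open).
Only numpy, scipy, OpenCV 4.12 (cv2) and the standard library are available. Lean on these libraries where they do the work, as an engineer would, in place of code of your own. Each camera call takes 0.05 s, during which the arm holds its last target.

### The job

Slide the empty black tray by its handle under the two bays of the cell hopper that are farthest from the hopper's gate handle, square to it and back against the stop rail. Then draw the bottom gate partly out, just until those two bays have dropped their four cells into the tray and the other four cells stay in the hopper, and push the gate fully home. Leave the tray with its cells standing there and do not disturb the other things on the bench.

Things in the scene. Friction and masses are not known exactly. Their poses are not given: they have to be found in the camera images.
- hopper: Grey hopper of D-size cells, fixed to the bench; origin on the bench under the bays' centre, +x to its back. Four bays in a row along y, centred at y +66, +22, -22, -66 mm, 38 mm wide, 6 mm walls between; two cells in each, stacked, lying along x. Bay walls 98 to 170 mm high, 75 mm deep, 182 mm long over all. Open below: gate's underside 90 mm high, its guides' 82 mm
- mouth (a point): Centre of the hopper's open mouth, 220 mm high over the bays' centre, hopper's axes. The mouth flares from the bay walls at 170 mm high outwards to its edge at 220 mm, overhanging the walls by 35 mm on all four sides (edge at x +-73, y +-126 mm)
- rail (a point): Middle of the top front edge of the hopper's stop rail at its back, 30 mm high (hopper's frame: x +52, y +22 mm), running along y from -80 to +125 mm; hopper's axes. Two posts (22 mm, at y -60 and +60, front at x +55) rise behind it
- drop (a point): Point on the bench below the middle of the two bays on the +y side (hopper's frame: x 0, y +44 mm, z 0), hopper's axes: the tray's centre belongs over it, its axes as the hopper's. The tray back against the stop rail stands 2 mm beyond it in x
- gate (a joint): Bottom gate, top face 96 mm high, closing all bays: 0 is fully home; grows (m) as it is pulled to the hopper's -y, to 0.18. Starts up to 0.012 ajar. It uncovers the bays from the +y end: the first bay has dropped its cells by 0.040, the second by about 0.084; the third starts to drop beyond about 0.115. Slides stiffly (3 to 12 N), stays where left
- gate_grip (a point): Middle of the gate's handle: upright black fin, 12 mm thick (hopper's x), 40 mm long (y), 96 to 150 mm high; this point is 127 mm high, with the gate home at x 0, y -130 mm in the hopper's frame: 39 mm outside the end wall, beneath the mouth's edge, so a gripper must lean outwards (to -y, about 40 degrees). Hopper's axes; moves with the gate
- tray_center (a point): Middle of the loose black open tray, half-way up (27 mm): 100 mm (x) by 152 mm (y), 55 mm high, walls 5 mm, 0.2 to 0.45 kg, on the bench at the hopper's +y side. Its handle points to its -x. It slides on the bench and passes under the hopper
- tray_grip (a point): Grip point of the tray's handle, an upright fin 12 mm thick (tray's y), 50 to 110 mm in front of the tray's centre (-x), 25 to 65 mm high; this point is 85 mm in front, 47 mm high. Tray's axes. With the tray in place it lies near the mouth's edge above: lean the gripper back to the tray's -x by about 30 degrees
- drive: Bystander: bare hard drive, 147 x 102 x 26 mm, lying on the bench; origin under its centre
- mouse: Bystander: black computer mouse, 108 x 60 x 32 mm; origin under its centre
- driver: Bystander: screwdriver, 190 mm long, lying on the bench; origin under its middle
- cell1 (a point): Centre of a grey D-size cell, 33 mm diameter, 58 mm long along its x, 0.13 kg; starts as the lower cell of the first (y +66, uncovered first) bay
- cell2 (a point): Centre of a grey D-size cell, 33 mm diameter, 58 mm long along its x, 0.13 kg; starts as the upper cell of the first (y +66, uncovered first) bay
- cell3 (a point): Centre of a grey D-size cell, 33 mm diameter, 58 mm long along its x, 0.13 kg; starts as the lower cell of the second (y +22) bay
- cell4 (a point): Centre of a grey D-size cell, 33 mm diameter, 58 mm long along its x, 0.13 kg; starts as the upper cell of the second (y +22) bay
- cell5 (a point): Centre of a grey D-size cell, 33 mm diameter, 58 mm long along its x, 0.13 kg; starts as the lower cell of the third (y -22) bay
- cell6 (a point): Centre of a grey D-size cell, 33 mm diameter, 58 mm long along its x, 0.13 kg; starts as the upper cell of the third (y -22) bay
- cell7 (a point): Centre of a grey D-size cell, 33 mm diameter, 58 mm long along its x, 0.13 kg; starts as the lower cell of the fourth (y -66, next to the gate handle) bay
- cell8 (a point): Centre of a grey D-size cell, 33 mm diameter, 58 mm long along its x, 0.13 kg; starts as the upper cell of the fourth (y -66, next to the gate handle) bay
There are look-alikes about, which are no part of the job. Of the things shaped like the part that bears tray_center, the black one is meant. What is shaped like the part that bears cell4 but yellow is not meant.

How it is judged (in metres and radians):
On the way, in this order (a step that is already met when the one before it is completed fails the run):
1. the tray stands on the bench square under the two bays farthest from the gate handle, the gate still shut (x of tray_center in the frame of drop between -0.025 and 0.025 m and y of tray_center in the frame of drop between -0.035 and 0.035 m and height (world z) of tray_center below 0.034 m and angle between tray_center's own z axis and vertical below 0.1 rad and angle between the x axis of tray_center and the x axis of drop, either way round below 0.2 rad and value of joint gate below 0.025 m), for 0.2 s.
2. the gate is drawn partly out and the four cells of those two bays lie in the tray, the other four still in their bays (value of joint gate above 0.06 m and x of tray_center in the frame of drop between -0.025 and 0.025 m and y of tray_center in the frame of drop between -0.035 and 0.035 m and height (world z) of tray_center below 0.034 m and angle between tray_center's own z axis and vertical below 0.1 rad and angle between the x axis of tray_center and the x axis of drop, either way round below 0.2 rad and x of cell1 in the frame of tray_center between -0.046 and 0.046 m and y of cell1 in the frame of tray_center between -0.072 and 0.072 m and z of cell1 in the frame of tray_center between -0.035 and 0.035 m and x of cell2 in the frame of tray_center between -0.046 and 0.046 m and y of cell2 in the frame of tray_center between -0.072 and 0.072 m and z of cell2 in the frame of tray_center between -0.035 and 0.035 m and x of cell3 in the frame of tray_center between -0.046 and 0.046 m and y of cell3 in the frame of tray_center between -0.072 and 0.072 m and z of cell3 in the frame of tray_center between -0.035 and 0.035 m and x of cell4 in the frame of tray_center between -0.046 and 0.046 m and y of cell4 in the frame of tray_center between -0.072 and 0.072 m and z of cell4 in the frame of tray_center between -0.035 and 0.035 m and distance of each of cell5, cell6, cell7, cell8 from where it was at the start of the episode below 0.025 m), for 0.2 s.
At the end, for the whole second after the job is handed in: Gate within 6 mm of home; tray at rest on the bench, its centre within 25 mm front to back and 35 mm sideways of the point below the two bays farthest from the gate handle, within 11 degrees of square; those four cells in it; the other four still in their bays (moved under 25 mm) (value of joint gate below 0.006 m and x of tray_center in the frame of drop between -0.025 and 0.025 m and y of tray_center in the frame of drop between -0.035 and 0.035 m and height (world z) of tray_center below 0.034 m and angle between tray_center's own z axis and vertical below 0.1 rad and angle between the x axis of tray_center and the x axis of drop, either way round below 0.2 rad and x of cell1 in the frame of tray_center between -0.046 and 0.046 m and y of cell1 in the frame of tray_center between -0.072 and 0.072 m and z of cell1 in the frame of tray_center between -0.035 and 0.035 m and x of cell2 in the frame of tray_center between -0.046 and 0.046 m and y of cell2 in the frame of tray_center between -0.072 and 0.072 m and z of cell2 in the frame of tray_center between -0.035 and 0.035 m and x of cell3 in the frame of tray_center between -0.046 and 0.046 m and y of cell3 in the frame of tray_center between -0.072 and 0.072 m and z of cell3 in the frame of tray_center between -0.035 and 0.035 m and x of cell4 in the frame of tray_center between -0.046 and 0.046 m and y of cell4 in the frame of tray_center between -0.072 and 0.072 m and z of cell4 in the frame of tray_center between -0.035 and 0.035 m and distance of each of cell5, cell6, cell7, cell8 from where it was at the start of the episode below 0.025 m and linear speed of tray below 0.02 m/s); the robot touches nothing.
It fails at once if a cell of the two bays next to the gate handle drops out of the hopper (height (world z) of any of cell5, cell6, cell7, cell8 below 0.085 m).
It fails at once if the hard drive, the mouse or the screwdriver is moved by more than 30 mm (distance of any of drive, mouse, driver from where it was at the start of the episode above 0.03 m).
It also fails if it takes over 61 s, if anything falls off the work surface, if the arm or the gripper's body presses on something with over 40 N, if the wrist force passes 120 N, or if a joint passes its speed limit or range.

## Working session

There is one attempt and no reset: what is moved stays moved. The work goes in short steps, Python scripts to look and compute and a shell command to move; the robot and the scene stay as the last step left them, time stands still between calls to the robot, and variables do not carry over. Pictures are saved under pics/ and viewed, and the job is handed in when it is done.

```bash
ls && mkdir -p pics
python3 - <<'E'
from rig import r, optics, ticket
import cv2
print(r.sense()); print(r.pinch_z)
for n in ["scene","top","wrist"]:
    im=optics.grab_frame(n); cv2.imwrite(f"pics/{n}0.png",im[:,:,::-1])
    c=optics.camera_info(n); print(n,c)
E
```

```text
pics
{'clock': 0.0, 'qpos': array([-1.25540974e+00,  3.53644956e-01,  1.63411908e+00,  1.36090165e-05,
        1.15519799e+00, -2.38370975e-03]), 'qvel': array([-0.00058131,  0.00144339,  0.0010937 , -0.00100665, -0.0007717 ,
       -0.0005878 ]), 'joint_efforts': array([ 5.63249869e-04, -6.05239749e+01, -3.42077994e+01,  6.96982670e-05,
        9.05989960e-03, -7.36667793e-07]), 'eef_pos': array([ 195.14987658, -593.26120715,  230.57011546]), 'tcp_rot': array([-3.14022332e+00, -1.57071478e-05,  3.17764783e-01]), 'contact_force': array([ 0.02966723,  0.51168458, -0.27658348]), 'wrist_torque': array([-0.03501459,  0.00027091,  0.02976239]), 'opening': 0.998587834917681}
-18.700000000000003
scene {'fx': 389.6826487525099, 'fy': 389.6826487525099, 'cx': 253.68423851395772, 'cy': 189.6975355525046, 'dist': array([0.0137168, 0.       , 0.       , 0.       , 0.       ]), 'world_from_camera': array([[ 4.71421091e-01,  6.52776628e-01, -5.92996482e-01,
         1.13986205e+03],
       [ 8.81880828e-01, -3.43626649e-01,  3.22810982e-01,
        -2.79128411e+02],
       [ 6.95407040e-03, -6.751
[... 531 characters left out ...]
2e-02, -1.88876599e-01, -9.81932363e-01,
         1.19208507e+03],
       [ 0.00000000e+00,  0.00000000e+00,  0.00000000e+00,
         1.00000000e+00]])}
wrist {'fx': 318.190660465518, 'fy': 318.190660465518, 'cx': 255.08467439325744, 'cy': 186.52288316445126, 'dist': array([0.00245712, 0.        , 0.        , 0.        , 0.        ]), 'world_from_camera': array([[ 3.11800060e-01, -9.11937543e-01, -2.66740775e-01,
         2.61960366e+02],
       [-9.50147116e-01, -2.99581833e-01, -8.64360063e-02,
        -5.70912585e+02],
       [-1.08645117e-03,  2.80393730e-01, -9.59884460e-01,
         3.73636983e+02],
       [ 0.00000000e+00,  0.00000000e+00,  0.00000000e+00,
         1.00000000e+00]])}
```

View pics/scene0.png

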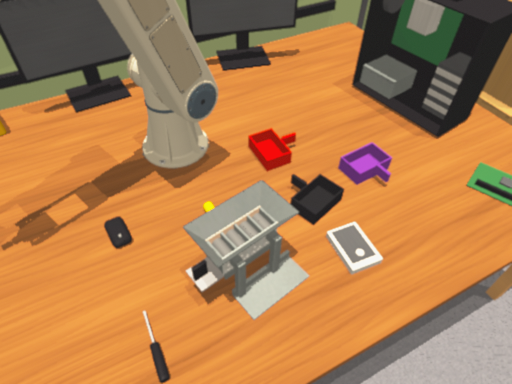

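View pics/top0.png

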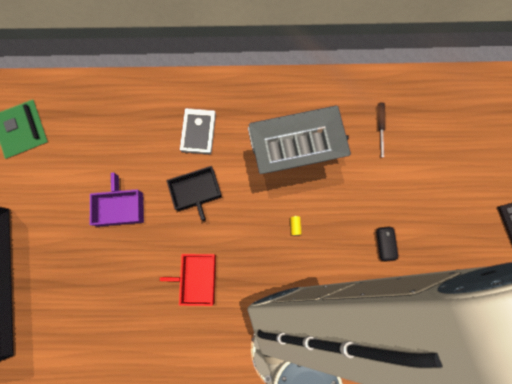

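View pics/wrist0.png

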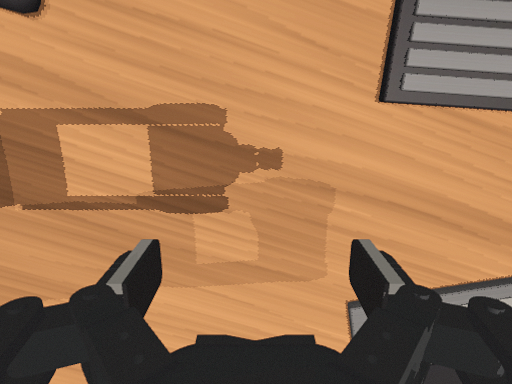

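The pictures show the hopper at about (300,140) in the top view, with its gate handle on the right (-y) end. The black tray is at (195,188) with its handle towards the robot. The purple and red trays and the yellow cell are decoys. I'll measure the corners next.

```bash
cat > h.py <<'E'
import numpy as np, cv2
from rig import r, optics, ticket
from scipy.spatial.transform import Rotation as R
def ray(c,uv):
    K=np.array([[c['fx'],0,c['cx']],[0,c['fy'],c['cy']],[0,0,1]])
    p=cv2.undistortPoints(np.array(uv,float).reshape(-1,1,2),K,c['dist']).reshape(-1,2)
    W=c['world_from_camera']; d=np.c_[p,np.ones(len(p))]@W[:3,:3].T
    return W[:3,3],d
def onz(c,uv,z):
    o,d=ray(c,uv); return o+d*((z-o[2])/d[:,2])[:,None]
def proj(c,P):
    W=np.linalg.inv(c['world_from_camera']);P=np.atleast_2d(P).astype(float)
    K=np.array([[c['fx'],0,c['cx']],[0,c['fy'],c['cy']],[0,0,1]])
    rv=cv2.Rodrigues(W[:3,:3])[0]
    return cv2.projectPoints(P,rv,W[:3,3],K,c['dist'])[0].reshape(-1,2)
def save(n,f,crop=None,s=1):
    im=optics.grab_frame(n)[:,:,::-1].copy()
    if crop: x0,y0,x1,y1=crop; im=im[y0:y1,x0:x1]
    cv2.imwrite(f,cv2.resize(im,None,fx=s,fy=s,interpolation=cv2.INTER_CUBIC))
def pose(): s=r.sense(); return np.array(s['eef_pos']),R.from_euler('xyz',s['tcp_rot'])
E
python3 - <<'E'
import cv2
im=cv2.imread('pics/top0.png'); cv2.imwrite('pics/t0h.png',cv2.resize(im[90:190,235:365],None,fx=6,fy=6,interpolation=cv2.INTER_CUBIC))
cv2.imwrite('pics/t0t.png',cv2.resize(im[155:235,155:235],None,fx=7,fy=7,interpolation=cv2.INTER_CUBIC))
im=cv2.imread('pics/scene0.png'); cv2.imwrite('pics/s0h.png',cv2.resize(im[165:320,175:360],None,fx=4,fy=4,interpolation=cv2.INTER_CUBIC))
E
```

```text
(no output)
```

View pics/t0h.png

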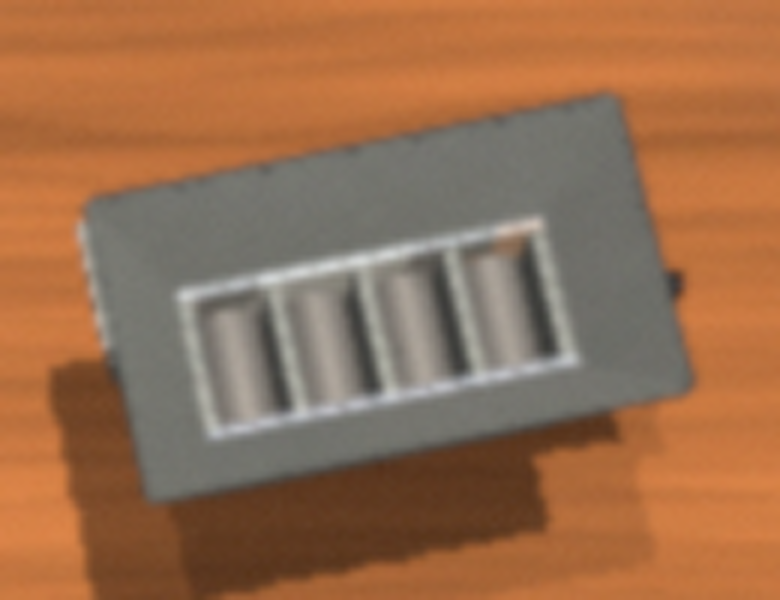

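View pics/t0t.png

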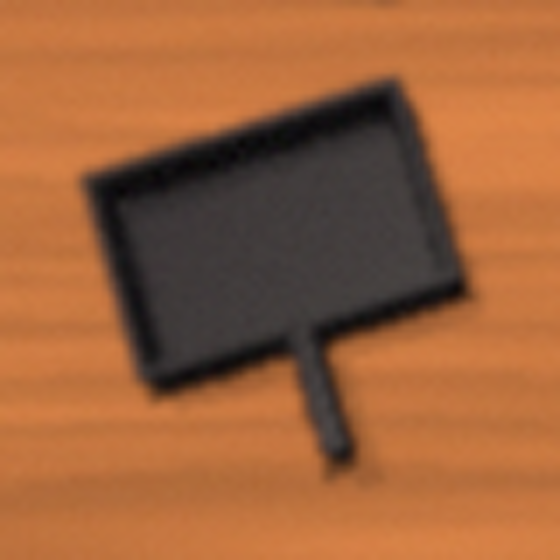

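View pics/s0h.png

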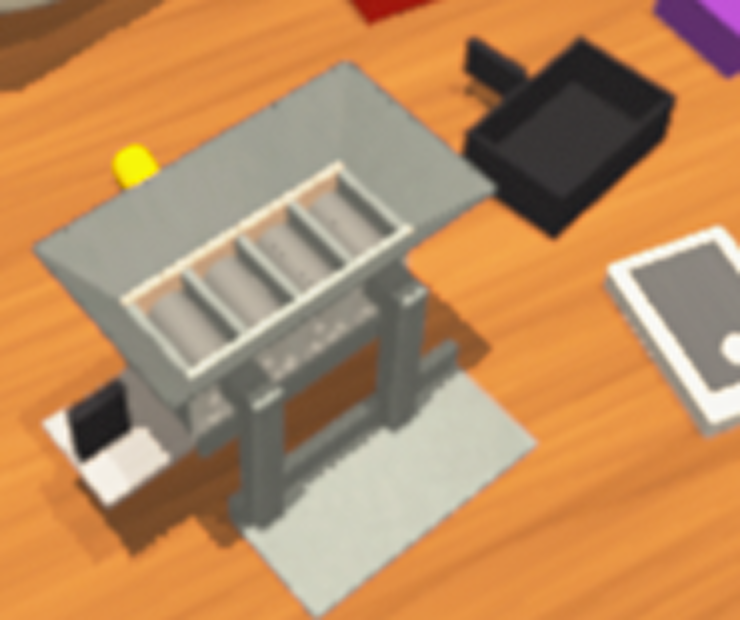

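```bash
cat >> h.py <<'E'
def fit2(model,world):
    m=np.array(model,float);w=np.array(world)[:,:2]
    mc,wc=m.mean(0),w.mean(0);A=(m-mc).T@(w-wc)
    th=np.arctan2(A[0,1]-A[1,0],A[0,0]+A[1,1]);c,s=np.cos(th),np.sin(th);Q=np.array([[c,-s],[s,c]])
    t=wc-Q@mc;res=w-(m@Q.T+t);return t,th,res
E
python3 - <<'E'
from h import *
ct=optics.camera_info('top');cs=optics.camera_info('scene')
def up(p,s,o): return (np.array(p,float)+.5)/s-.5+np.array(o)
m=[(73,126),(73,-126),(-73,-126),(-73,126)]
P=onz(ct,up([(88,203),(614,95),(692,390),(152,500)],6,(235,90)),220)
print('hopper top',fit2(m,P))
# scene mouth: front-left(-x,-y)=(35,247); front-right(-x,+y)=(350,62); back +y=(495,187); back -y approx (178,400)
P2=onz(cs,up([(495,187),(178,402),(35,247),(350,62)],4,(175,165)),220)
print('hopper scene',fit2(m,P2))
P=onz(ct,up([(88,180),(395,82),(460,284),(148,380)],7,(155,155)),55)
print('tray top',fit2([(50,76),(50,-76),(-50,-76),(-50,76)],P))
P=onz(ct,up([(340,455)],7,(155,155)),65); print('handle tip',P)
P=onz(cs,up([(552,207),(674,98),(580,38),(468,142)],4,(175,165)),55)
# scene tray: near corner, right corner, far, left
print('tray scene corners',P)
for order in ([(50,-76),(50,76),(-50,76),(-50,-76)],): print(fit2(order,P))
# baseplate / gate end in scene
print(onz(cs,up([(536,440),(318,615)],4,(175,165)),2))
print('gate plate end z96', onz(cs,up([(42,424),(108,505)],4,(175,165)),96))
print('fin top z150', onz(cs,up([(70,405),(122,382)],4,(175,165)),150))
print('top fin', onz(ct,up([(683,272),(680,294)],6,(235,90)),150))
# bystanders
print('mouse',onz(ct,[(387,243)],16),'driver',onz(ct,[(381,105),(382,157)],10),'drive',onz(ct,[(198,131)],13),'ycell',onz(ct,[(296,226)],16))
print('red/purple', onz(ct,[(162,279),(113,176)],55))
E
```

```text
hopper top (array([597.09685318, -15.70554303]), np.float64(0.19623790693488682), array([[-0.17431756,  0.14712382],
       [ 0.69228747, -0.23853287],
       [-0.49782603, -0.17316845],
       [-0.02014388,  0.2645775 ]]))
hopper scene (array([592.9270683 , -13.20102918]), np.float64(0.19850195660120856), array([[-0.94717083, -0.22152216],
       [-1.36891327,  1.54296796],
       [ 0.32589674, -1.50567765],
       [ 1.99018736,  0.18423185]]))
tray top (array([496.81501637, 305.38992338]), np.float64(0.30538501453174016), array([[-0.30911302, -2.61333769],
       [-1.68432591,  3.09208059],
       [-0.7886702 ,  2.44199109],
       [ 2.78210913, -2.920734  ]]))
handle tip [[393.14060676 271.48495489  65.        ]]
tray scene corners [[568.76752314 238.79466238  55.        ]
 [520.48192678 390.92754686  55.        ]
 [427.50505576 362.39557237  55.        ]
 [482.49354971 216.67686491  55.        ]]
(array([499.81201385, 302.19866163]), np.float64(0.31742172916280054), array([[-2.26763372, -6.80661504],
       [-3.11127405,  0.91968784],
       [-1.08381507,  3.59952653],
       [ 6.46272284,  2.28740067]]))
[[709.09033528 137.92062045   2.        ]
 [750.89244691 -62.07127765   2.        ]]
gate plate end z96 [[ 588.86933859 -180.71777225   96.        ]
 [ 662.59037713 -165.3365267    96.        ]]
fin top z150 [[ 617.62119277 -166.4379875   150.        ]
 [ 617.42641986 -131.415135    150.        ]]
top fin [[ 631.20568776 -170.3033787   150.        ]
 [ 619.81199371 -168.19001234  150.        ]]
mouse [[ 318.11903645 -305.37232426   16.        ]] driver [[ 786.86644316 -322.4145745    10.        ]
 [ 602.36769049 -312.43910662   10.        ]] drive [[701.0297345  302.81958469  13.        ]] ycell [[374.95954073 -19.28472913  16.        ]]
red/purple [[215.0600964  394.39197566  55.        ]
 [537.48591841 564.20281442  55.        ]]
```

Hopper at about (597,-15) mm with yaw 0.197 and tray at about (498,304) with yaw about 0.31. The two views agree to a few mm. Moving towards the tray handle.

```bash
python3 -m jog '0 22 -34 0 0 0 0;0 22 -34 0 0 0 0;0 22 -34 0 0 0 0;0 22 -34 0 0 0 0;0 22 -34 0 0 0 0' 60
```

```text
clock: 0.57
eef_pos: [245.7, -397.5, 227.8]
tcp_rot: [3.142, 0.001, 0.311]
contact_force: [1.0, 0.5, 1.0]
opening: 1.003
```

```bash
python3 -m jog '0 22 -34 0 0 0 0;0 22 -34 0 0 0 0;0 22 -34 0 0 0 0;0 22 -34 0 0 0 0;0 22 -34 0 0 0 0'; python3 -m jog '0 22 -34 0 0 0 0;0 22 -34 0 0 0 0;0 22 -34 0 0 0 0;0 22 -34 0 0 0 0;0 22 -34 0 0 0 0'; python3 -m jog '0 22 -34 0 0 0 0;0 22 -34 0 0 0 0;0 22 -34 0 0 0 0;0 0 0 0 0 0 0'
python3 - <<'E'
from h import *
print(r.sense()['qpos'])
E
```

```text
clock: 0.98
eef_pos: [296.9, -195.7, 226.9]
tcp_rot: [-3.141, 0.001, 0.307]
contact_force: [1.0, 0.3, 0.5]
opening: 0.996
clock: 1.4
eef_pos: [348.9, 6.3, 227.9]
tcp_rot: [3.14, -0.003, 0.304]
contact_force: [2.0, -2.1, -0.2]
opening: 1.002
clock: 1.73
eef_pos: [381.9, 133.5, 229.1]
tcp_rot: [3.141, -0.009, 0.31]
contact_force: [-0.3, 0.4, 0.0]
opening: 1.002
[ 3.33155317e-01 -4.90661718e-03  2.08065903e+00 -7.56478402e-04
  1.05706574e+00  1.59453599e+00]
```

```bash
python3 -m jog '0 19 -32 0 0 0 0;0 19 -32 0 0 0 0;0 19 -32 0 0 0 0;0 19 -30 0 0 0 0;0 0 0 0 0 0 0'
python3 - <<'E'
from h import *
print(pose()[0]); c=optics.camera_info('wrist'); print(repr(c['world_from_camera']))
save('wrist','pics/w1.png')
save('top','pics/t1.png')
E
```

```text
clock: 2.15
eef_pos: [415.0, 282.9, 228.8]
tcp_rot: [3.141, -0.009, 0.313]
contact_force: [-1.1, -0.7, 0.2]
opening: 1.001
[415.01104567 282.90883943 228.77594345]
array([[ 3.07029180e-01, -9.15876023e-01, -2.58658447e-01,
         4.80641133e+02],
       [-9.51699569e-01, -2.95184263e-01, -8.44640840e-02,
         3.04918821e+02],
       [ 1.00672617e-03,  2.72098071e-01, -9.62268999e-01,
         3.72301984e+02],
       [ 0.00000000e+00,  0.00000000e+00,  0.00000000e+00,
         1.00000000e+00]])
```

View pics/w1.png

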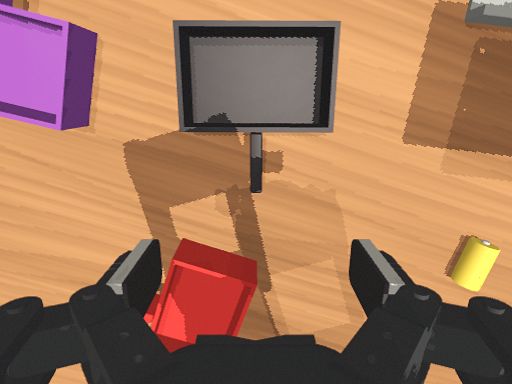

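The tray is well seen: rim corners at (174,21), (339,21), (333,131) and (181,131), with the handle fin at column 256.

Run:
```python
from h import *
c=optics.camera_info('wrist')
P=onz(c,[(174,21),(339,21),(333,132),(181,132)],55)
t,th,res=fit2([(50,76),(50,-76),(-50,-76),(-50,76)],P);print(t,th,res)
print('handle end top',onz(c,[(256.5,181)],65), 'fin base',onz(c,[(256.5,133)],65))
x=np.array([np.cos(th),np.sin(th)]);g=t-85*x;print('grip',g,'tip',t-110*x)
p,Q=pose()
print(p,Q.as_euler('xyz'), 'tool offset to grip', Q.inv().apply(np.r_[g,47]-p))
```

```text
[493.9432092  303.02131362] 0.3141750694398503 [[ 0.08989554 -1.64362283]
 [-1.20639841  1.72067873]
 [ 0.05158847  0.94271457]
 [ 1.0649144  -1.01977047]]
handle end top [[401.74812298 273.54589264  65.        ]] fin base [[446.90738841 288.18143335  65.        ]]
grip [413.10382044 276.75359151] tip [389.32752963 269.02779088]
[413.11387332 278.58864273 228.07697651] [ 3.13807095 -0.00496967  0.31289383] tool offset to grip [ -1.47430055   1.10516893 181.07690072]
```

```bash
python3 -m jog '0 0 0 0 0 6 0;0 0 0 0 0 6 0;0 0 0 0 0 6 0;0 0 0 0 0 6 0;0 0 0 0 0 6 0'; python3 -m jog '0 -30 0 0 0 0 0;0 -30 0 0 0 0 0;0 -28 0 0 0 0 0;0 0 0 0 0 0 0'
python3 - <<'E'
from h import *
p,Q=pose(); M=Q.as_matrix(); print(p,M.round(3)); print(r.sense()['qpos'])
g=np.r_[414,277.5,49]
z=M[:,2]
print('TCP->target',Q.inv().apply(g-r.pinch_z*z-p)); th=.314
X=np.array([np.cos(th),np.sin(th),0]);Y=np.array([-X[1],X[0],0]); print('y dot',M[:,1]@Y, 'y.X',M[:,1]@X,'lean',np.degrees(np.arcsin(z@X)),'z.Y',z@Y)
E
```

```text
clock: 2.67
eef_pos: [415.1, 274.0, 228.3]
tcp_rot: [3.138, -0.537, 0.311]
contact_force: [1.3, -1.7, -0.2]
opening: 1.0
clock: 3.0
eef_pos: [336.5, 240.4, 179.1]
tcp_rot: [3.136, -0.541, 0.309]
contact_force: [-0.6, 0.0, -1.6]
opening: 0.998
[336.46185611 240.42855064 179.1094129 ] [[ 0.816  0.302  0.492]
 [ 0.261 -0.953  0.151]
 [ 0.515  0.005 -0.857]]
[ 0.83801717 -0.10947974  2.44955717 -0.70969881  0.4185851   2.70114974]
TCP->target [  5.94537205 -12.60863563 174.0080497 ]
y dot -0.9999582038660281 y.X -0.007685509149069317 lean 31.006444344830857 z.Y -0.008203725729334132
```

```bash
python3 -m jog '0 6 -12 20 0 0 0;0 0 0 35 0 0 0;0 0 0 35 0 0 0;0 0 0 30 0 0 0;0 0 0 0 0 0 0'
cat > chk.py <<'E'
from h import *
import sys
gx,gy,gz,th=map(float,sys.argv[1:5])
p,Q=pose(); M=Q.as_matrix(); s=r.sense();print('p',p.round(1),'q',s['qpos'].round(2),'F',s['contact_force'].round(1))
z=M[:,2];g=np.r_[gx,gy,gz];th=float(th)
print('tool move',Q.inv().apply(g-r.pinch_z*z-p).round(1))
X=np.array([np.cos(th),np.sin(th),0]);Y=np.array([-X[1],X[0],0]); print('y.Y',(M[:,1]@Y).round(3), 'y.X',(M[:,1]@X).round(3),'leanX',np.degrees(np.arcsin(z@X)).round(1),'z.Y',(z@Y).round(3))
E
python3 chk.py 414 277.5 49 .314
python3 - <<'E'
from h import *
save('wrist','pics/w2.png')
E
```

```text
clock: 3.42
eef_pos: [401.3, 263.3, 105.9]
tcp_rot: [3.132, -0.509, 0.328]
contact_force: [0.0, -0.4, 0.9]
opening: 1.004
p [401.3 263.3 105.9] q [ 0.72  0.18  2.39 -1.11  0.22  3.01] F [ 0.  -0.4  0.9]
tool move [-13.2  -9.9  76.4]
y.Y -1.0 y.X 0.009 leanX 29.2 z.Y -0.003
```

View pics/w2.png

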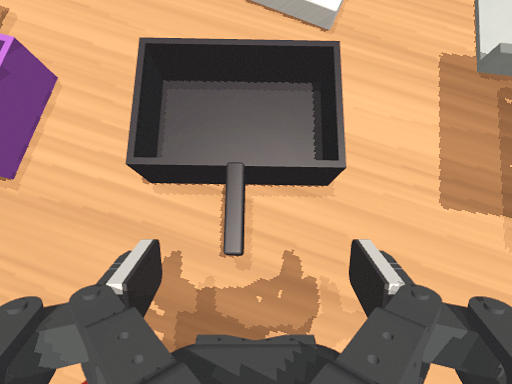

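The last joint is close to its limit (3.01 of 3.02), so I'm backing off and turning the tool half a turn, which gives the same grasp.

```bash
python3 -m jog '0 0 0 -35 0 0 0;0 0 0 -35 0 0 -5;0 0 0 0 0 0 -7;0 0 0 0 0 0 -7;0 0 0 0 0 0 -7'; python3 chk.py 414 277.5 49 .314
```

```text
clock: 3.88
eef_pos: [379.2, 249.4, 149.5]
tcp_rot: [2.894, -0.457, 0.805]
contact_force: [0.0, -0.3, -0.4]
opening: 0.997
p [379.2 249.4 149.5] q [ 0.74  0.04  2.4  -0.76  0.32  2.25] F [ 0.  -0.3 -0.4]
tool move [ -4.5 -21.5 126.5]
y.Y -0.906 y.X 0.362 leanX 29.5 z.Y -0.014
```

```bash
for i in 1; do python3 -m jog '0 0 0 0 0 0 -7;0 0 0 0 0 0 -7;0 0 0 0 0 0 -7;0 0 0 0 0 0 -7;0 0 0 0 0 0 -7'; done; python3 -m jog '0 0 0 0 0 0 -7;0 0 0 0 0 0 -7;0 0 0 0 0 0 -7;0 0 0 0 0 0 -7;0 0 0 0 0 0 -7'; python3 -m jog '0 0 0 0 0 0 -7;0 0 0 0 0 0 -7;0 0 0 0 0 0 -7;0 0 0 0 0 0 -7;0 0 0 0 0 0 -7';python3 chk.py 414 277.5 49 .314
```

```text
clock: 4.3
eef_pos: [375.7, 243.7, 153.6]
tcp_rot: [2.672, -0.231, 1.427]
contact_force: [-0.2, -0.7, -0.4]
opening: 1.001
clock: 4.72
eef_pos: [371.9, 237.8, 156.9]
tcp_rot: [2.623, 0.075, 1.976]
contact_force: [0.6, -0.7, -0.2]
opening: 0.998
clock: 5.13
eef_pos: [368.0, 231.9, 160.0]
tcp_rot: [2.75, 0.361, 2.548]
contact_force: [0.3, 0.0, -0.1]
opening: 1.0
p [368.  231.9 160. ] q [ 0.74 -0.02  2.43 -0.74  0.34  0.34] F [ 0.3  0.  -0.1]
tool move [ 27.3  17.3 143. ]
y.Y 0.675 y.X 0.645 leanX 30.1 z.Y -0.022
```

```bash
python3 -m jog '0 0 0 0 0 0 -7;0 0 0 0 0 0 -7;0 0 0 0 0 0 -7;0 0 0 0 0 0 -7;0 0 0 0 0 0 -7'; python3 -m jog '0 0 0 0 0 0 -7;0 0 0 0 0 0 -1.5;0 0 0 0 0 0 0';python3 chk.py 414 277.5 49 .314
```

```text
clock: 5.55
eef_pos: [364.1, 226.1, 162.8]
tcp_rot: [3.047, 0.522, -3.064]
contact_force: [-0.5, -0.8, -0.6]
opening: 0.998
clock: 5.8
eef_pos: [361.8, 222.6, 164.5]
tcp_rot: [3.14, 0.531, -2.881]
contact_force: [0.3, -0.2, -0.4]
opening: 0.998
p [361.8 222.6 164.5] q [ 0.73 -0.06  2.45 -0.73  0.35 -0.46] F [ 0.3 -0.2 -0.4]
tool move [  2.8  39.3 151. ]
y.Y 0.999 y.X 0.052 leanX 30.4 z.Y -0.026
```

```bash
python3 -m jog '0 2 20 15 0 0 -2;0 2 20 15 0 0 -1;0 0 0 35 0 0 0;0 0 0 20 0 0 0;0 0 0 0 0 0 0';python3 chk.py 414 277.5 49 .314
```

```text
clock: 6.22
eef_pos: [383.0, 269.5, 105.3]
tcp_rot: [-3.126, 0.534, -2.85]
contact_force: [-0.4, -1.3, -0.0]
opening: 1.0
p [383.  269.5 105.3] q [ 0.8   0.18  2.41 -1.29  0.28  0.16] F [-0.4 -1.3 -0. ]
tool move [ 1.1 -0.2 83.4]
y.Y 0.999 y.X 0.03 leanX 30.6 z.Y -0.027
```

Joint 4 is now near its limit at this lean. I'll grip here with only a slight lean, drag the tray to the front of the hopper, and re-grip with the 30° lean there.

```bash
python3 -m jog '0 0 0 0 0 6 0;0 0 0 0 0 6 0;0 0 0 0 0 6 0;0 0 0 0 0 4 0;0 0 0 0 0 0 0';python3 chk.py 414 277.5 49 .314
```

```text
clock: 6.63
eef_pos: [389.4, 258.1, 109.8]
tcp_rot: [-3.085, 0.387, -2.838]
contact_force: [1.0, 0.3, 0.4]
opening: 0.997
p [389.4 258.1 109.8] q [ 0.74  0.17  2.31 -0.59  0.39 -0.61] F [1.  0.3 0.4]
tool move [-4.2 14.9 85.3]
y.Y 0.998 y.X 0.032 leanX 22.1 z.Y -0.061
```

```bash
python3 -m jog '0 0 0 0 -1 6 -1;0 0 0 0 -1 6 -1;0 0 0 0 -1.5 3 0;0 0 0 0 0 0 0';python3 chk.py 414 277.5 49 .314
```

```text
clock: 6.97
eef_pos: [390.2, 250.7, 112.0]
tcp_rot: [-3.109, 0.206, -2.82]
contact_force: [0.4, 0.5, -0.5]
opening: 0.999
p [390.2 250.7 112. ] q [ 0.64  0.19  2.21 -0.18  0.56 -1.11] F [ 0.4  0.5 -0.5]
tool move [-17.5  20.1  86.1]
y.Y 0.999 y.X -0.001 leanX 11.8 z.Y -0.031
```

```bash
python3 -m jog '0 -9 10 5 -1 0 0;0 -8 10 10 -0.8 0 0;0 0 0 30 0 0 0;0 0 0 20 0 0 0;0 0 0 0 0 0 0';python3 chk.py 414 277.5 49 .314
python3 - <<'E'
from h import *
save('wrist','pics/w3.png')
E
```

```text
clock: 7.38
eef_pos: [414.5, 274.6, 54.2]
tcp_rot: [-3.129, 0.226, -2.818]
contact_force: [-0.3, -0.3, 0.1]
opening: 0.999
p [414.5 274.6  54.2] q [ 0.64  0.35  2.19 -0.21  0.4  -1.07] F [-0.3 -0.3  0.1]
tool move [ 0.7  3.  23.8]
y.Y 1.0 y.X -0.006 leanX 12.9 z.Y -0.011
```

View pics/w3.png

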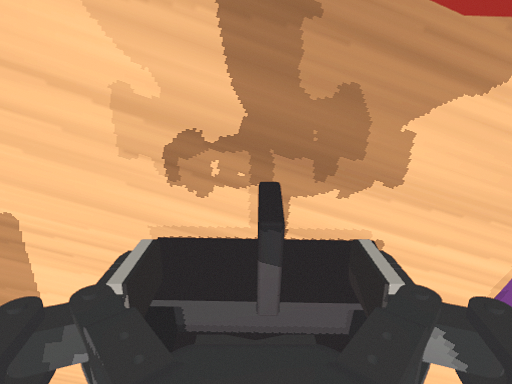

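The fin at column 270 is nearly centred between the fingers. Lowering and closing.

```bash
python3 -m jog '0 0 3 13 -0.6 0 0;0 1 0 10 0 0 0;255 0 0 0 0 0 0;255 0 0 0 0 0 0;255 0 0 0 0 0 0' 60;python3 -m jog '255 0 0 0 0 0 0;255 0 0 0 0 0 0;255 0 0 0 0 0 0'; python3 chk.py 414 277.5 49 .314
```

```text
clock: 7.85
eef_pos: [415.4, 276.8, 35.9]
tcp_rot: [-3.135, 0.23, -2.815]
contact_force: [-0.1, -0.3, 0.6]
opening: 0.61
clock: 8.1
eef_pos: [415.8, 277.1, 37.9]
tcp_rot: [-3.135, 0.233, -2.815]
contact_force: [0.2, -1.7, 0.3]
opening: 0.145
p [415.8 277.1  37.9] q [ 0.64  0.38  2.2  -0.23  0.35 -1.05] F [ 0.2 -1.7  0.3]
tool move [-1.   0.9  7.5]
y.Y 1.0 y.X -0.011 leanX 13.3 z.Y -0.004
```

```bash
python3 -m jog '255 1 -8 0 0 0 0;255 2.8 -18 -0.6 0 0 0.5;255 2.8 -20 -0.6 0 0 0.5;255 2.8 -20 -0.6 0 0 0.5;255 2.8 -20 -0.6 0 0 0.5';python3 chk.py 446 0 52 .197
```

```text
clock: 8.52
eef_pos: [430.8, 190.4, 38.2]
tcp_rot: [3.14, 0.234, -2.846]
contact_force: [-0.7, 1.4, -0.6]
opening: 0.132
p [430.8 190.4  38.2] q [ 0.44  0.35  2.27 -0.1   0.3  -1.33] F [-0.7  1.4 -0.6]
tool move [  36.7 -186.5   -4.5]
y.Y 0.995 y.X -0.099 leanX 13.3 z.Y 0.024
```

```bash
python3 -m jog '255 3.5 -20 -0.8 0 0 0.7;255 3.5 -20 -0.8 0 0 0.7;255 3.5 -20 -0.8 0 0 0.7;255 3.5 -20 -0.8 0 0 0.7;255 3.5 -20 -0.8 0 0 0.7';python3 chk.py 446 0 52 .197
```

```text
clock: 8.93
eef_pos: [442.4, 83.3, 38.7]
tcp_rot: [3.126, 0.238, -2.908]
contact_force: [-0.3, 3.0, 2.1]
opening: 0.128
p [442.4  83.3  38.7] q [ 0.16  0.32  2.31  0.12  0.27 -1.76] F [-0.3  3.   2.1]
tool move [ 12.1 -81.6   0.8]
y.Y 0.999 y.X -0.04 leanX 13.6 z.Y 0.024
```

```bash
python3 -m jog '255 3 -20 -0.7 0 0 0.7;255 3 -20 -0.7 0 0 0.7;255 3 -19 -0.5 0 0 0.5;255 3 -17 -0.5 0 0 0.3;255 0 -4 0 0 0 0';python3 chk.py 446 0 52 .197
python3 - <<'E'
from h import *
save('top','pics/t2.png',(220,90,370,240),4)
save('scene','pics/s2.png',(165,140,365,320),4)
E
```

```text
clock: 9.35
eef_pos: [450.3, -4.8, 38.9]
tcp_rot: [3.119, 0.245, -2.949]
contact_force: [-0.8, 2.8, 1.2]
opening: 0.128
p [450.3  -4.8  38.9] q [-0.08  0.33  2.31  0.31  0.29 -2.13] F [-0.8  2.8  1.2]
tool move [0.  5.8 5.4]
y.Y 1.0 y.X -0.001 leanX 14.0 z.Y 0.021
```

View pics/s2.png

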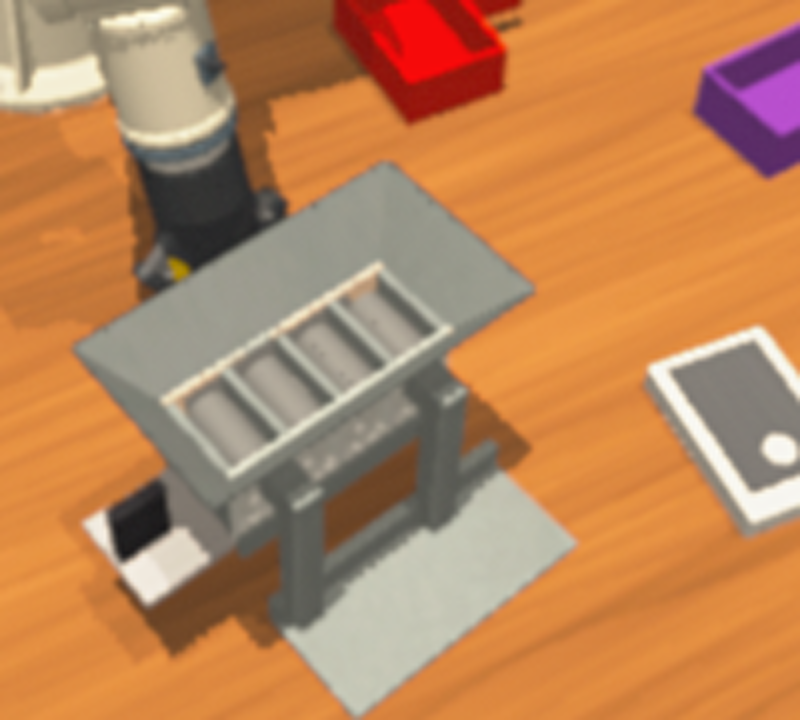

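View pics/t2.png

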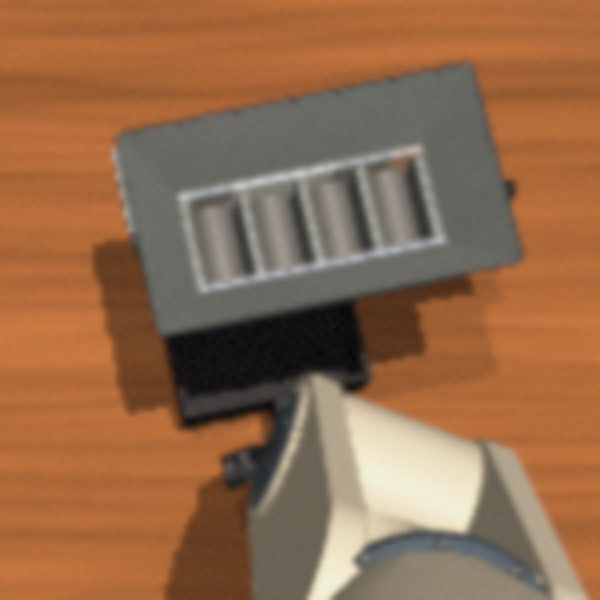

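The tray now stands in front of the hopper, square to it, with the handle still gripped (top view, black area under the mouth's lower edge). I'll release, slide the grip out 10 mm along the handle and lean a bit more, then regrip and push in.

```bash
python3 -m jog '0 0 0 0 0 0 0;0 0 0 0 0 0 0;0 0 0 0 0 0 0;0 3 0 0 0 -3 0;0 4 0 0 0 -3 0';python3 -m jog '0 4 0 0 0 -1 0;0 0 0 1 0 0 0'; python3 chk.py 446 0 52 .197
```

```text
clock: 9.87
eef_pos: [446.2, -0.3, 37.6]
tcp_rot: [3.113, 0.321, -2.948]
contact_force: [0.2, 1.3, -0.6]
opening: 0.829
clock: 10.03
eef_pos: [440.6, 0.5, 34.8]
tcp_rot: [3.112, 0.338, -2.947]
contact_force: [-0.6, -0.2, 0.2]
opening: 0.997
p [440.6   0.5  34.8] q [-0.1   0.33  2.39  0.85  0.17 -2.69] F [-0.6 -0.2  0.2]
tool move [-10.6  -1.1   4.2]
y.Y 1.0 y.X -0.007 leanX 19.4 z.Y 0.028
```

```bash
python3 -m jog '120 0 -4 0 0 0 0;255 0 0 0 0 0 0;255 0 0 0 0 0 0;255 0 0 0 0 0 0;255 0 0 0 0 0 0';python3 -m jog '255 0 0 1 0 0 0;255 0 0 1 0 0 0'; python3 chk.py 497 10 52 .197
```

```text
clock: 10.45
eef_pos: [442.6, -2.2, 34.7]
tcp_rot: [3.112, 0.336, -2.945]
contact_force: [0.5, -0.3, -0.9]
opening: 0.298
clock: 10.62
eef_pos: [443.4, -2.0, 33.3]
tcp_rot: [3.112, 0.337, -2.944]
contact_force: [-19.7, -3.2, 32.9]
opening: 0.13
p [443.4  -2.   33.3] q [-0.11  0.33  2.38  0.86  0.17 -2.71] F [-19.7  -3.2  32.9]
tool move [-58.    1.2  19.2]
y.Y 1.0 y.X -0.01 leanX 19.3 z.Y 0.03
```

```bash
python3 -m jog '255 0 0 -2 0 0 0;255 -5 0 1 0 0 0;255 -14 0 4.9 0 0 0;255 -14 0 4.9 0 0 0'; python3 chk.py 499 11 52 .197
```

```text
clock: 10.95
eef_pos: [474.3, 4.3, 35.5]
tcp_rot: [3.113, 0.334, -2.946]
contact_force: [-1.6, -0.9, 1.2]
opening: 0.131
p [474.3   4.3  35.5] q [-0.08  0.35  2.32  0.66  0.19 -2.48] F [-1.6 -0.9  1.2]
tool move [-29.5   2.   11.6]
y.Y 1.0 y.X -0.008 leanX 19.1 z.Y 0.028
```

```bash
python3 -m jog '255 -12 0.7 4.2 0 0 0;255 -10 0.7 3.5 0 0 0;255 -5 0 1.7 0 0 0;255 -3 0 1 0 0 0'; python3 chk.py 499 11 52 .197
python3 - <<'E'
from h import *
save('wrist','pics/w4.png')
E
```

```text
clock: 11.28
eef_pos: [496.1, 11.1, 32.6]
tcp_rot: [3.11, 0.32, -2.946]
contact_force: [-13.3, -10.7, 31.9]
opening: 0.128
p [496.1  11.1  32.6] q [-0.06  0.38  2.27  0.53  0.22 -2.33] F [-13.3 -10.7  31.9]
tool move [-8.8 -0.1  1.1]
y.Y 1.0 y.X -0.008 leanX 18.3 z.Y 0.031
```

View pics/w4.png

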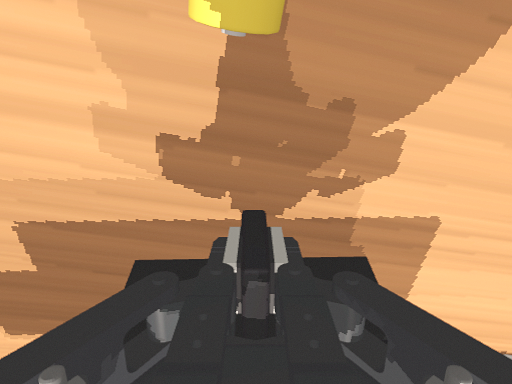

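```bash
python3 -m jog '255 -1 0 -2.5 0 0 0;255 -5 0 1.2 0 0 0'; python3 chk.py 499 11 52 .197;  python3 -m jog '255 -5 0 1.2 0 0 0;255 -3 0 0.5 0 0 0'; python3 chk.py 499 11 52 .197
```

```text
clock: 11.5
eef_pos: [497.0, 11.9, 34.8]
tcp_rot: [3.108, 0.314, -2.947]
contact_force: [-28.7, -3.5, 18.4]
opening: 0.125
p [497.   11.9  34.8] q [-0.05  0.38  2.26  0.49  0.23 -2.29] F [-28.7  -3.5  18.4]
tool move [-7.  -0.8  2.8]
y.Y 0.999 y.X -0.008 leanX 18.0 z.Y 0.033
clock: 11.67
eef_pos: [496.3, 12.7, 33.3]
tcp_rot: [3.106, 0.301, -2.946]
contact_force: [-17.8, -12.7, 26.3]
opening: 0.13
p [496.3  12.7  33.3] q [-0.05  0.38  2.26  0.46  0.25 -2.26] F [-17.8 -12.7  26.3]
tool move [-7.7 -1.6  1.5]
y.Y 0.999 y.X -0.01 leanX 17.3 z.Y 0.036
```

The tray no longer advances and pushes back with about 28 N, so it seems to be on the rail. Releasing, backing out along the tool axis and looking.

```bash
python3 -m jog '255 1 0 -2 0 0 0;0 0 0 0 0 0 0;0 0 0 0 0 0 0;0 0 0 0 0 0 0;0 0 0 0 0 0 0'; python3 -m jog '0 0 0 -30 0 0 0;0 0 0 -38 0 0 0;0 0 0 -38 0 0 0;0 0 0 -38 0 0 0;0 0 0 0 0 0 0'
python3 - <<'E'
from h import *
print(pose()[0],r.sense()['qpos'].round(2))
save('scene','pics/s3.png',(165,140,365,320),4)
save('top','pics/t3.png',(220,90,370,240),4)
E
```

```text
clock: 12.08
eef_pos: [497.3, 11.8, 35.5]
tcp_rot: [3.108, 0.304, -2.946]
contact_force: [-0.4, 0.1, 0.2]
opening: 0.688
clock: 12.5
eef_pos: [453.7, -1.5, 173.9]
tcp_rot: [3.107, 0.293, -2.946]
contact_force: [1.7, 0.8, 0.4]
opening: 0.999
[453.73973027  -1.53016297 173.85851098] [-0.09  0.03  2.23  0.2   0.62 -2.01]
```

View pics/s3.png

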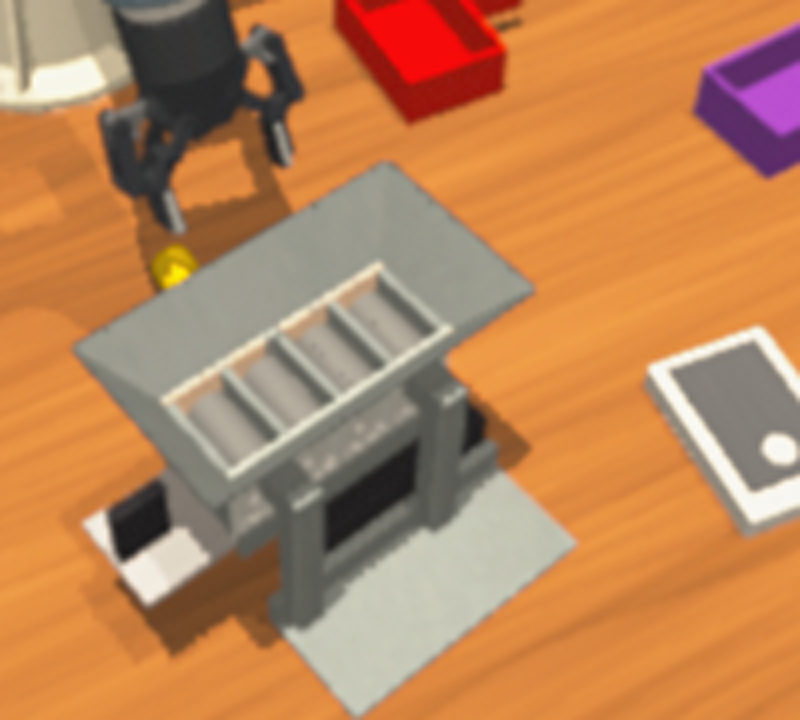

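View pics/t3.png

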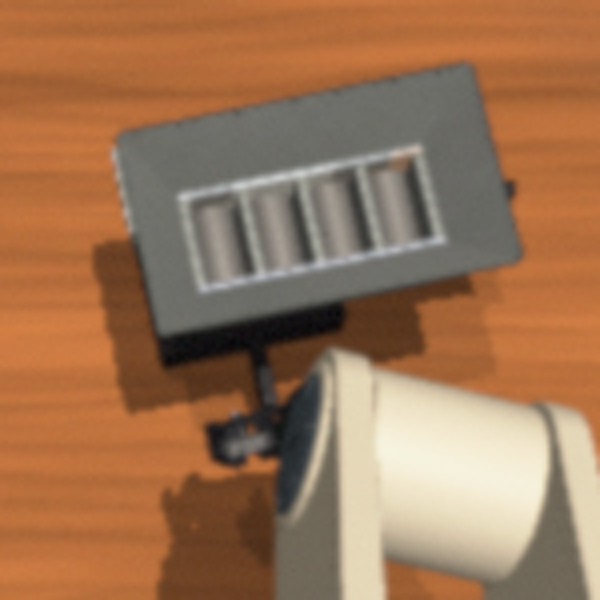

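Run:
```python
from h import *
ct=optics.camera_info('top');cs=optics.camera_info('scene')
th=.197;X=np.array([np.cos(th),np.sin(th),0]);Y=np.array([-X[1],X[0],0]);H=np.array([597,-15.5,0])
def pt(x,y,z): return H+x*X+y*Y+[0,0,z]
for f,c,o,mh in (('t3',ct,(220,90),0),('s3',cs,(165,140),0)):
    im=cv2.imread(f'pics/{f}.png')
    def dr(P,col):
        uv=(proj(c,P)-o+.5)*4-.5
        cv2.polylines(im,[np.round(uv).astype(int)],True,col,1)
    for z in (0,55): dr([pt(2+a,44+b,z) for a,b in ((50,76),(50,-76),(-50,-76),(-50,76))],(0,255,255) if z else (0,0,255))
    dr([pt(-48,44,65),pt(-108,44,65)],(0,255,0))
    dr([pt(a,b,220) for a,b in ((73,126),(73,-126),(-73,-126),(-73,126))],(255,0,255))
    dr([pt(52,-80,30),pt(52,125,30)],(255,255,0))
    dr([pt(6,-150,150),pt(6,-110,150),pt(-6,-110,150),pt(-6,-150,150)],(255,255,0))
    cv2.imwrite(f'pics/{f}o.png',im)
```

```text
(no output)
```

View pics/t3o.png

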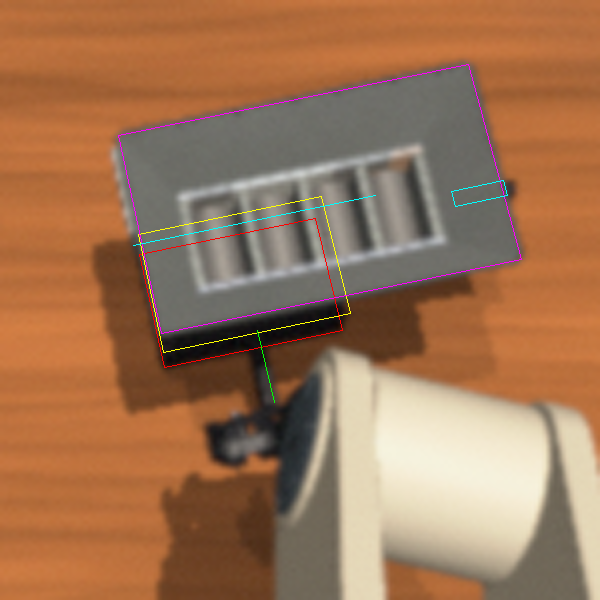

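View pics/s3o.png

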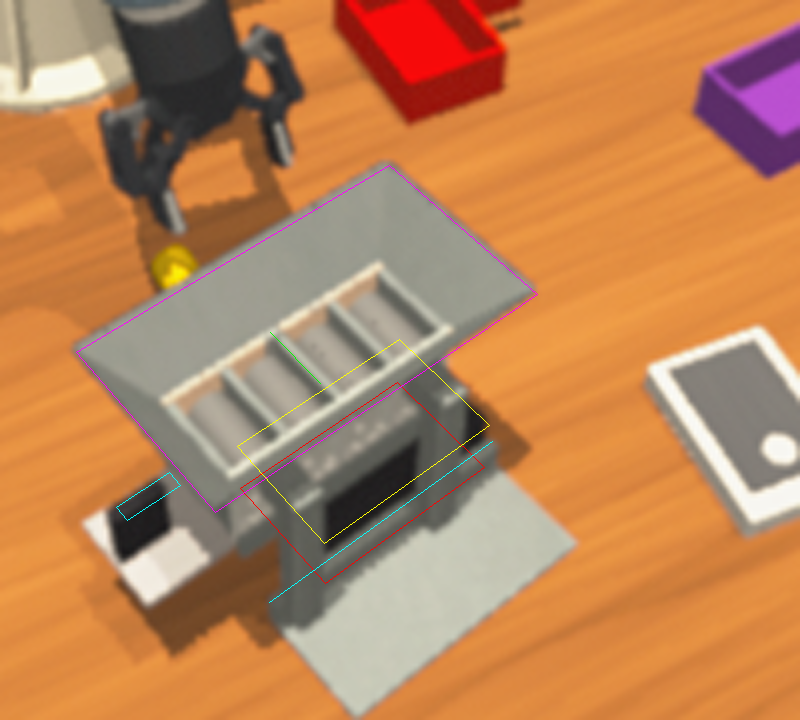

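Both overlays match the tray standing against the rail and under the first two bays, to about 2–3 mm. The gate fin is roughly 5–10 mm ajar. Next comes the gate grip: raise, turn 90°, lean outward.

```bash
cat > plan.py <<'E'
# plan.py hx hy hz leanY N : rows from the present pose to pinch at hopper-frame point, lean to -y
from h import *
import sys
hx,hy,hz,ln,N=map(float,sys.argv[1:6]);N=int(N);ln=np.radians(ln)
th=.197;X=np.array([np.cos(th),np.sin(th),0]);Y=np.array([-X[1],X[0],0]);Z=np.array([0,0,1.]);H=np.array([597,-15.5,0])
z=np.sin(ln)*Y-np.cos(ln)*Z;y=X;x=np.cross(y,z);G=R.from_matrix(np.c_[x,y,z])
g=H+hx*X+hy*Y+hz*Z-r.pinch_z*z
p,Q=pose();s=r.sense();rv=(Q.inv()*G).as_rotvec(degrees=True)
pin=p+r.pinch_z*Q.as_matrix()[:,2]-H
print('q',s['qpos'].round(2),'F',s['contact_force'].round(1),'pinch hopper',[round(float(pin@v),1) for v in (X,Y,Z)],'goal tcp',g.round(0))
print('rotvec total',rv.round(1),'move',Q.inv().apply(g-p).round(1))
for i in range(min(N,5)):
    Qi=Q*R.from_rotvec(rv*i/N,degrees=True)
    print(np.r_[Qi.inv().apply((g-p)/N),rv/N].round(1))
E
python3 -m jog '0 0 0 -35 0 0 0;0 0 0 -35 0 0 0;0 0 0 -30 0 0 0'; python3 plan.py 0 -215 230 40 15
```

```text
clock: 12.85
eef_pos: [421.6, -8.9, 257.6]
tcp_rot: [3.098, 0.27, -2.946]
contact_force: [1.8, 0.2, 1.4]
opening: 1.0
q [-0.13 -0.14  2.17  0.16  0.88 -1.99] F [1.8 0.2 1.4] pinch hopper [-175.7, 40.0, 275.6] goal tcp [ 637. -215.  216.]
rotvec total [-17.9  41.3  91.5] move [-153.8 -247.    75.4]
[-10.3 -16.5   5.   -1.2   2.8   6.1]
[-12.2 -15.4   4.2  -1.2   2.8   6.1]
[-13.9 -14.1   3.2  -1.2   2.8   6.1]
[-15.5 -12.5   2.2  -1.2   2.8   6.1]
[-16.8 -10.9   1.2  -1.2   2.8   6.1]
```

```bash
python3 plan.py -60 -270 330 40 15
```

```text
q [-0.13 -0.14  2.17  0.16  0.88 -1.99] F [1.8 0.2 1.4] pinch hopper [-175.7, 40.0, 275.6] goal tcp [ 589. -280.  316.]
rotvec total [-17.9  41.3  91.5] move [-122.7 -297.2  -39.2]
[ -8.2 -19.8  -2.6  -1.2   2.8   6.1]
[-10.1 -18.8  -3.5  -1.2   2.8   6.1]
[-11.8 -17.5  -4.4  -1.2   2.8   6.1]
[-13.4 -16.1  -5.3  -1.2   2.8   6.1]
[-14.7 -14.5  -6.3  -1.2   2.8   6.1]
```

```bash
python3 -m jog '0 -8 -20 -3 -1.2 2.8 6.1;0 -10 -19 -3.5 -1.2 2.8 6.1;0 -12 -17.5 -4.5 -1.2 2.8 6.1;0 -13.5 -16 -5.5 -1.2 2.8 6.1;0 -15 -14.5 -6.5 -1.2 2.8 6.1';python3 plan.py -60 -270 330 40 11
```

```text
clock: 13.27
eef_pos: [477.3, -98.5, 279.0]
tcp_rot: [2.925, -0.055, 2.83]
contact_force: [0.5, 0.7, 0.5]
opening: 1.002
q [-0.36  0.12  1.84  0.23  1.25 -1.69] F [0.5 0.7 0.5] pinch hopper [-134.7, -62.0, 297.2] goal tcp [ 589. -280.  316.]
rotvec total [-11.8  26.7  60.4] move [-159.5 -125.8  -74.3]
[-14.5 -11.4  -6.8  -1.1   2.4   5.5]
[-15.2  -9.9  -7.6  -1.1   2.4   5.5]
[-15.7  -8.2  -8.4  -1.1   2.4   5.5]
[-16.1  -6.5  -9.2  -1.1   2.4   5.5]
[-16.2  -4.8 -10.   -1.1   2.4   5.5]
```

```bash
python3 -m jog '0 -16 -12 -8 -1.1 2.5 5.7;0 -17 -11 -8 -1.1 2.5 5.7;0 -17 -9 -9 -1.1 2.5 5.7;0 -17 -7 -10 -1.1 2.5 5.7;0 -17 -5 -11 -1.1 2.5 5.7';python3 plan.py -10 -260 270 40 6
```

```text
clock: 13.68
eef_pos: [536.0, -191.5, 284.6]
tcp_rot: [2.932, -0.411, 2.359]
contact_force: [0.7, -0.3, -0.4]
opening: 1.0
q [-0.53  0.41  1.51  0.3   1.57 -1.33] F [ 0.7 -0.3 -0.4] pinch hopper [-93.5, -168.9, 301.4] goal tcp [ 636. -261.  256.]
rotvec total [-6.2 12.8 30.3] move [-121.1   25.2  -16.3]
[-20.2   4.2  -2.7  -1.    2.1   5.1]
[-19.6   6.   -3.4  -1.    2.1   5.1]
[-18.9   7.8  -4.   -1.    2.1   5.1]
[-18.    9.5  -4.5  -1.    2.1   5.1]
[-16.9  11.1  -5.   -1.    2.1   5.1]
```

```bash
python3 -m jog '0 -20 4 -3 -1 2.2 5.5;0 -20 6 -3.5 -1 2.2 5.5;0 -19 8 -4 -1 2.2 5.5;0 -18 10 -5 -1 2.2 5.5;0 -17 12 -5 -1 2.2 5.5';python3 plan.py 0 -205 200 40 4
python3 - <<'E'
from h import *
save('wrist','pics/w5.png')
c=optics.camera_info('wrist')
np.save('w5c.npy',c,allow_pickle=True)
E
```

```text
clock: 14.1
eef_pos: [624.4, -254.4, 243.5]
tcp_rot: [-3.137, -0.686, 1.792]
contact_force: [1.0, 0.1, 0.5]
opening: 0.999
q [-0.61  0.71  1.19  0.45  1.76 -0.86] F [1.  0.1 0.5] pinch hopper [-19.6, -251.5, 257.9] goal tcp [ 635. -205.  186.]
rotvec total [-1.1  0.7  1.1] move [-0.9 21.4 73.9]
[-0.2  5.3 18.5 -0.3  0.2  0.3]
[-0.3  5.3 18.5 -0.3  0.2  0.3]
[-0.3  5.2 18.5 -0.3  0.2  0.3]
[-0.3  5.1 18.5 -0.3  0.2  0.3]
```

View pics/w5.png

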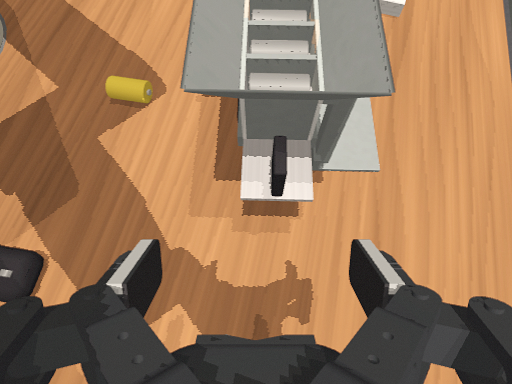

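The wrist view shows the fin at columns 272–288, rows 137–194, on the white gate plate below the mouth's edge, with a clear approach.

Run:
```python
from h import *
c=np.load('w5c.npy',allow_pickle=True).item()
th=.197;X=np.array([np.cos(th),np.sin(th),0]);Y=np.array([-X[1],X[0],0]);H=np.array([597,-15.5,0])
def hp(uv,z):
    P=onz(c,uv,z)-H; return np.c_[P@X,P@Y].round(1)
print('fin far end top',hp([(275,137),(287,137)],150))
print('fin near end bottom z96',hp([(272,193),(283,194)],96),'z150?',hp([(272,160),(284,160)],150))
print('mouth edge front',hp([(183,92),(393,96)],220))
im=cv2.imread('pics/w5.png');cv2.imwrite('pics/w5c.png',cv2.resize(im[80:215,170:400],None,fx=3.4,fy=3.4,interpolation=cv2.INTER_CUBIC))
```

```text
fin far end top [[  -5.3 -123.6]
 [   5.4 -123.5]]
fin near end bottom z96 [[  -6.  -155.7]
 [   5.1 -156.6]] z150? [[  -8.  -146.9]
 [   2.3 -146.7]]
mouth edge front [[ -71.6 -132.3]
 [  70.9 -134.5]]
```

View pics/w5c.png

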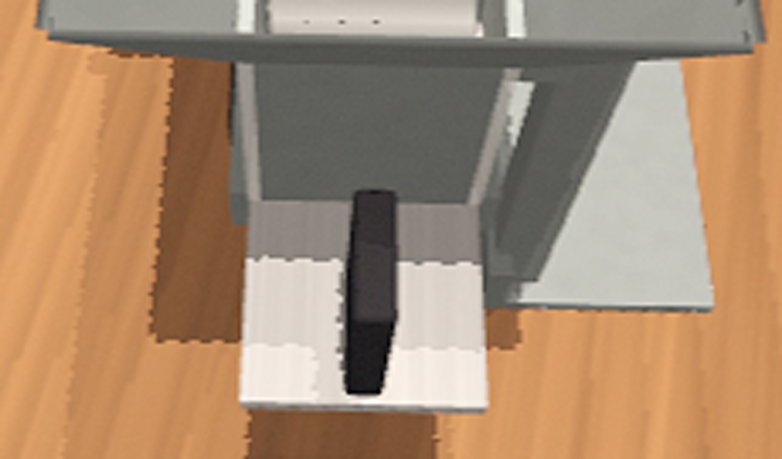

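```bash
python3 -m jog '0 0 6 18 -0.3 0 0.3;0 0 5 18 -0.3 0 0.3;0 0 5 18 -0.3 0 0.3;0 0 5 18 0 0 0;0 0 0 0 0 0 0';python3 plan.py 0 -137 127 40 5
```

```text
clock: 14.57
eef_pos: [636.3, -205.6, 160.2]
tcp_rot: [-3.114, -0.705, 1.739]
contact_force: [-0.5, 0.5, -0.9]
opening: 1.004
q [-0.56  0.77  1.29  0.49  1.61 -0.85] F [-0.5  0.5 -0.9] pinch hopper [1.5, -206.2, 174.5] goal tcp [ 621. -138.  113.]
rotvec total [-0.5 -0.4 -1.2] move [21.8 -1.  81. ]
[ 4.4 -0.2 16.2 -0.1 -0.1 -0.2]
[ 4.4 -0.2 16.2 -0.1 -0.1 -0.2]
[ 4.4 -0.2 16.2 -0.1 -0.1 -0.2]
[ 4.4 -0.2 16.2 -0.1 -0.1 -0.2]
[ 4.5 -0.3 16.2 -0.1 -0.1 -0.2]
```

```bash
python3 -m jog '0 13 0 5 -0.2 -0.2 -0.6;0 9 0 16 -0.2 -0.2 -0.6;0 0 0 22 0 0 0;0 0 0 20 0 0 0;0 0 0 0 0 0 0';python3 plan.py 0 -137 127 40 1
```

```text
clock: 14.98
eef_pos: [623.3, -146.7, 116.5]
tcp_rot: [-3.131, -0.705, 1.765]
contact_force: [-0.7, 0.2, -0.1]
opening: 1.0
q [-0.5   0.76  1.42  0.52  1.48 -0.88] F [-0.7  0.2 -0.1] pinch hopper [0.3, -145.9, 130.7] goal tcp [ 621. -138.  113.]
rotvec total [-0.5 -0.4 -0.1] move [ 4.2 -0.1  8.6]
[ 4.2 -0.1  8.6 -0.5 -0.4 -0.1]
```

```bash
python3 -m jog '0 4 0 8 0 0 0;255 0 0 0 0 0 0;255 0 0 0 0 0 0;255 0 0 0 0 0 0;255 0 0 0 0 0 0' 80;python3 -m jog '255 0 0 0 0 0 0;255 0 0 0 0 0 0'; python3 plan.py 0 -137 127 40 1
python3 - <<'E'
from h import *
save('wrist','pics/w6.png')
E
```

```text
clock: 15.4
eef_pos: [622.6, -140.1, 112.6]
tcp_rot: [-3.132, -0.705, 1.765]
contact_force: [0.1, -0.0, 0.5]
opening: 0.457
clock: 15.57
eef_pos: [621.8, -141.5, 113.5]
tcp_rot: [-3.13, -0.705, 1.765]
contact_force: [-39.1, -10.1, 6.5]
opening: 0.148
q [-0.49  0.75  1.43  0.52  1.47 -0.88] F [-39.1 -10.1   6.5] pinch hopper [-0.2, -140.5, 127.7] goal tcp [ 621. -138.  113.]
rotvec total [-0.5 -0.4 -0.1] move [2.1 0.4 2.8]
[ 2.1  0.4  2.8 -0.5 -0.4 -0.1]
```

View pics/w6.png

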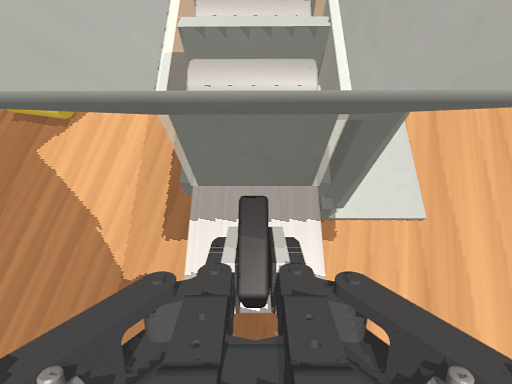

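The fin is gripped between the pads (columns 238–270). First I push the gate home, to get a zero reference.

```bash
python3 -m jog '255 2.3 -0.5 1.9 0 0 0;255 2.3 0 1.9 0 0 0'; python3 plan.py 0 -130 127 40 1; python3 -m jog '255 2.3 0 1.9 0 0 0;255 2.3 0 1.9 0 0 0';python3 plan.py 0 -130 127 40 1
```

```text
clock: 15.78
eef_pos: [620.4, -137.9, 113.6]
tcp_rot: [-3.132, -0.702, 1.764]
contact_force: [-0.7, -3.4, -3.6]
opening: 0.132
q [-0.49  0.75  1.44  0.52  1.46 -0.88] F [-0.7 -3.4 -3.6] pinch hopper [-0.9, -136.7, 127.9] goal tcp [ 620. -131.  113.]
rotvec total [-0.4 -0.2 -0.2] move [4.5 1.  5. ]
[ 4.5  1.   5.  -0.4 -0.2 -0.2]
clock: 15.95
eef_pos: [619.7, -133.8, 113.6]
tcp_rot: [-3.134, -0.698, 1.764]
contact_force: [-1.0, -22.7, 2.5]
opening: 0.131
q [-0.49  0.74  1.45  0.52  1.45 -0.88] F [ -1.  -22.7   2.5] pinch hopper [-0.8, -132.4, 127.9] goal tcp [ 620. -131.  113.]
rotvec total [-0.3  0.  -0.2] move [1.3 0.9 2.2]
[ 1.3  0.9  2.2 -0.3  0.  -0.2]
```

```bash
python3 -m jog '255 2.3 0 1.9 0 0 0'; python3 plan.py 0 -130 127 40 1; python3 -m jog '255 2.3 0 1.9 0 0 0';python3 plan.py 0 -130 127 40 1
```

```text
clock: 16.03
eef_pos: [619.7, -133.8, 113.5]
tcp_rot: [-3.136, -0.692, 1.765]
contact_force: [-0.9, -25.1, 1.5]
opening: 0.128
q [-0.48  0.74  1.46  0.52  1.45 -0.88] F [ -0.9 -25.1   1.5] pinch hopper [-0.8, -132.4, 127.9] goal tcp [ 620. -131.  113.]
rotvec total [-0.2  0.4 -0.1] move [1.4 0.9 2.2]
[ 1.4  0.9  2.2 -0.2  0.4 -0.1]
clock: 16.12
eef_pos: [619.8, -133.9, 113.4]
tcp_rot: [-3.137, -0.686, 1.765]
contact_force: [0.7, -18.7, -0.6]
opening: 0.126
q [-0.48  0.74  1.46  0.52  1.44 -0.88] F [  0.7 -18.7  -0.6] pinch hopper [-0.8, -132.4, 127.9] goal tcp [ 620. -131.  113.]
rotvec total [-0.1  0.7 -0.1] move [1.5 0.9 2.2]
[ 1.5  0.9  2.2 -0.1  0.7 -0.1]
```

Home stop found: pinch y −132.4 and a steady ~20–25 N that no longer yields. Drawing the gate out, aiming for 95–98 mm.

```bash
python3 -m jog '255 -9 0 -7.5 0 0 0;255 -9 0 -7.5 0 0 0;255 -9 0 -7.5 0 0 0;255 -9 0 -7.5 0 0 0'; python3 plan.py 0 -230 128 40 1
```

```text
clock: 16.45
eef_pos: [626.3, -167.8, 113.7]
tcp_rot: [-3.13, -0.709, 1.765]
contact_force: [-2.2, 16.5, -0.6]
opening: 0.129
q [-0.52  0.78  1.39  0.51  1.51 -0.89] F [-2.2 16.5 -0.6] pinch hopper [-0.9, -167.3, 127.9] goal tcp [ 640. -229.  114.]
rotvec total [-0.6 -0.6 -0.1] move [-47.7   0.8 -40.9]
[-47.7   0.8 -40.9  -0.6  -0.6  -0.1]
```

```bash
python3 -m jog '255 -9 0 -7.5 0 0 0;255 -9 0 -7.5 0 0 0;255 -9 0 -7.5 0 0 0'; python3 plan.py 0 -230 128 40 1
```

```text
clock: 16.7
eef_pos: [630.9, -192.0, 114.0]
tcp_rot: [-3.122, -0.733, 1.766]
contact_force: [-5.5, 15.3, 0.2]
opening: 0.127
q [-0.55  0.81  1.32  0.5   1.57 -0.9 ] F [-5.5 15.3  0.2] pinch hopper [-0.9, -192.3, 127.9] goal tcp [ 640. -229.  114.]
rotvec total [-1.  -2.  -0.1] move [-28.6   0.9 -25.3]
[-28.6   0.9 -25.3  -1.   -2.   -0.1]
```

```bash
python3 -m jog '255 -9 0 -7.5 0 -0.5 0;255 -9 0 -7.5 0 -0.5 0;255 -7 0 -6 0 -0.5 0'; python3 plan.py 0 -230 128 40 1
python3 - <<'E'
from h import *
save('wrist','pics/w7.png')
E
```

```text
clock: 16.95
eef_pos: [635.4, -215.4, 114.1]
tcp_rot: [-3.116, -0.729, 1.767]
contact_force: [-5.4, 11.5, -1.9]
opening: 0.128
q [-0.57  0.84  1.27  0.48  1.6  -0.9 ] F [-5.4 11.5 -1.9] pinch hopper [-1.0, -216.0, 128.0] goal tcp [ 640. -229.  114.]
rotvec total [-1.4 -1.8 -0. ] move [-11.    1.2  -9.4]
[-11.    1.2  -9.4  -1.4  -1.8  -0. ]
```

View pics/w7.png

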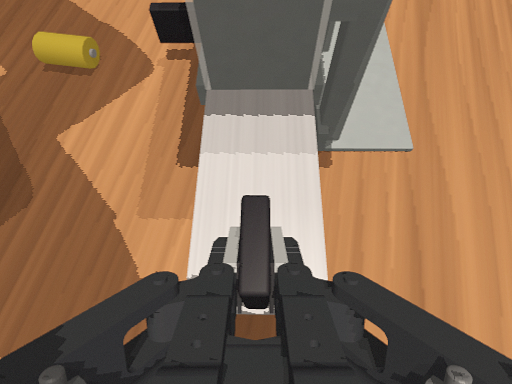

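```bash
python3 -m jog '255 -6 0 -5 0 -0.5 0;255 -3 0 -2.5 0 -0.5 0;255 0 0 0 0 0 0'; python3 plan.py 0 -230 128 40 1
python3 - <<'E'
from h import *
save('top','pics/t4.png',(220,90,370,240),4)
save('scene','pics/s4.png',(165,140,365,320),4)
E
```

```text
clock: 17.25
eef_pos: [636.9, -222.8, 114.0]
tcp_rot: [-3.114, -0.725, 1.766]
contact_force: [-4.2, -2.9, -1.4]
opening: 0.132
q [-0.57  0.84  1.26  0.48  1.61 -0.9 ] F [-4.2 -2.9 -1.4] pinch hopper [-0.9, -223.5, 128.0] goal tcp [ 640. -229.  114.]
rotvec total [-1.5 -1.5 -0. ] move [-5.4  1.3 -4.3]
[-5.4  1.3 -4.3 -1.5 -1.5 -0. ]
```

View pics/t4.png

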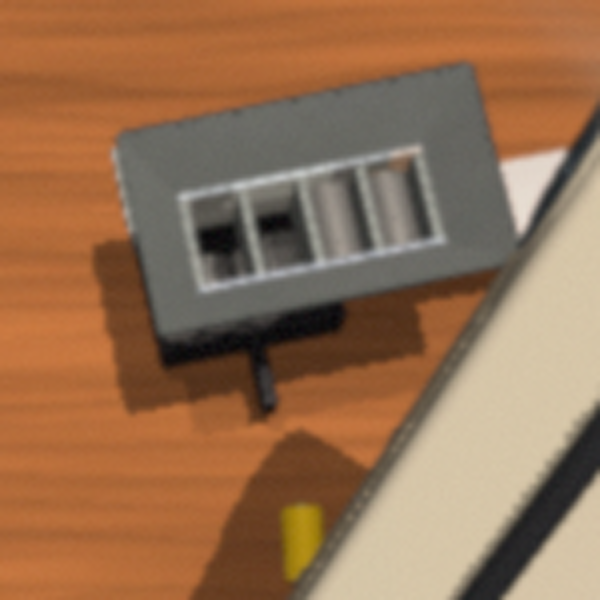

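View pics/s4.png

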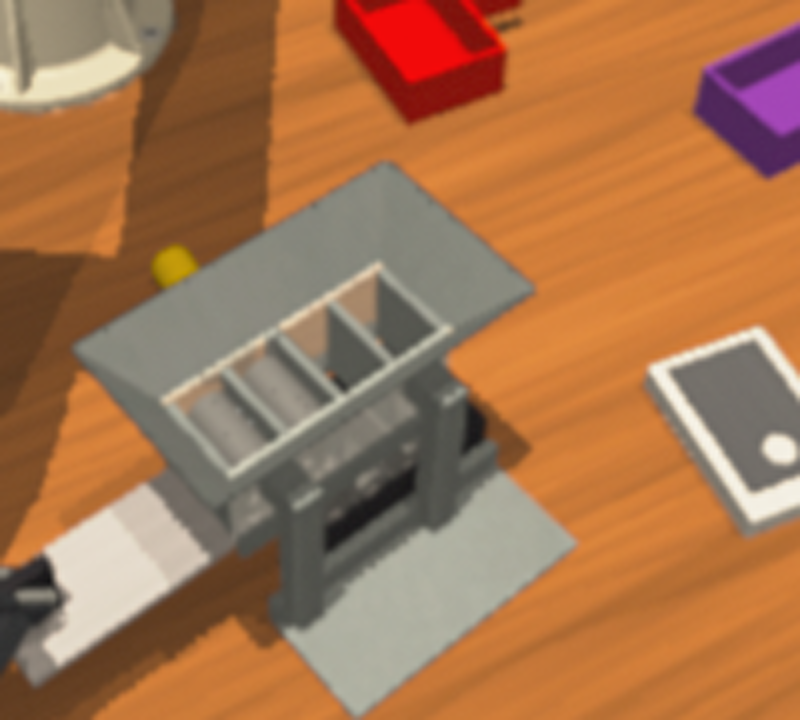

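Run:
```python
from h import *
save('scene','pics/s5.png',(225,215,305,290),9)
save('top','pics/t5.png',(255,120,335,190),9)
```

```text
(no output)
```

View pics/s5.png

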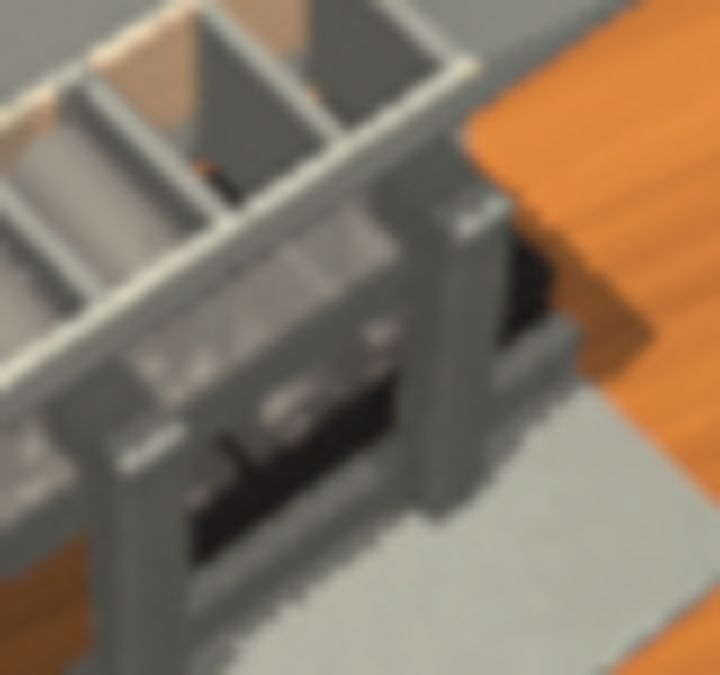

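View pics/t5.png

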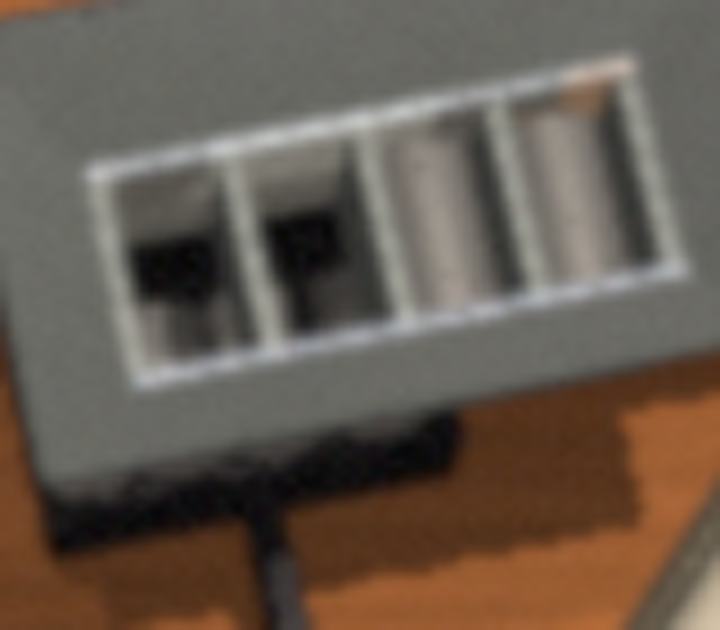

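Both far bays are empty with cells lying in the tray, and the two bays near the handle are still full. The gate is at about 91 mm. Pushing it home.

```bash
python3 -m jog '255 9 0 7.5 0 0 0;255 9 0 7.5 0 0 0;255 9 0 7.5 0 0 0;255 9 0 7.5 0 0 0;255 9 0 7.5 0 0 0'; python3 plan.py 0 -132 128 40 1
```

```text
clock: 17.87
eef_pos: [627.5, -174.5, 113.6]
tcp_rot: [-3.123, -0.703, 1.765]
contact_force: [0.8, -13.3, -3.2]
opening: 0.13
q [-0.53  0.78  1.37  0.49  1.52 -0.89] F [  0.8 -13.3  -3.2] pinch hopper [-0.9, -173.9, 127.8] goal tcp [ 620. -133.  114.]
rotvec total [-0.9 -0.3 -0.1] move [32.   1.6 27. ]
[32.   1.6 27.  -0.9 -0.3 -0.1]
```

```bash
python3 -m jog '255 9 0 7.5 0 0.4 0;255 9 0 7.5 0 0.4 0;255 9 0 7.5 0 0.4 0;255 5 0 4 0 0.4 0'; python3 plan.py 0 -132 128 40 1;  python3 -m jog '255 3 0 2.5 0 0.3 0;255 3 0 2.5 0 0.3 0;255 3 0 2.5 0 0.3 0';python3 plan.py 0 -132 128 40 1
```

```text
clock: 18.2
eef_pos: [620.9, -140.8, 113.6]
tcp_rot: [-3.13, -0.71, 1.767]
contact_force: [-0.1, -12.3, -3.4]
opening: 0.131
q [-0.5   0.76  1.43  0.52  1.48 -0.89] F [ -0.1 -12.3  -3.4] pinch hopper [-0.9, -139.7, 127.8] goal tcp [ 620. -133.  114.]
rotvec total [-0.6 -0.7 -0. ] move [5.7 1.2 4.9]
[ 5.7  1.2  4.9 -0.6 -0.7 -0. ]
clock: 18.45
eef_pos: [619.7, -134.8, 113.6]
tcp_rot: [-3.133, -0.71, 1.769]
contact_force: [-0.4, -11.6, -1.2]
opening: 0.127
q [-0.49  0.75  1.44  0.53  1.47 -0.89] F [ -0.4 -11.6  -1.2] pinch hopper [-0.9, -133.7, 127.8] goal tcp [ 620. -133.  114.]
rotvec total [-0.5 -0.7  0.1] move [1.2 1.1 0.9]
[ 1.2  1.1  0.9 -0.5 -0.7  0.1]
```

```bash
python3 -m jog '255 3 0 2.5 0 0 0;255 3 0 2.5 0 0 0';python3 plan.py 0 -132 128 40 1;python3 -m jog '255 3 0 2.5 0 0 0';python3 plan.py 0 -132 128 40 1
```

```text
clock: 18.62
eef_pos: [619.7, -133.9, 113.5]
tcp_rot: [-3.137, -0.696, 1.771]
contact_force: [1.5, -26.4, 1.1]
opening: 0.131
q [-0.49  0.74  1.45  0.52  1.45 -0.88] F [  1.5 -26.4   1.1] pinch hopper [-0.8, -132.5, 127.9] goal tcp [ 620. -133.  114.]
rotvec total [-0.4  0.1  0.1] move [0.5 1.  0.2]
[ 0.5  1.   0.2 -0.4  0.1  0.1]
clock: 18.7
eef_pos: [619.7, -134.0, 113.4]
tcp_rot: [-3.139, -0.687, 1.771]
contact_force: [0.8, -20.3, -0.9]
opening: 0.127
q [-0.48  0.74  1.46  0.52  1.45 -0.88] F [  0.8 -20.3  -0.9] pinch hopper [-0.8, -132.5, 127.9] goal tcp [ 620. -133.  114.]
rotvec total [-0.3  0.6  0.1] move [0.6 0.9 0.2]
[ 0.6  0.9  0.2 -0.3  0.6  0.1]
```

The gate is back at the same home stop (−132.5, no longer yielding). Releasing and backing out along the tool axis.

```bash
python3 -m jog '0 0 0 0 0 0 0;0 0 0 0 0 0 0;0 0 0 0 0 0 0;0 0 0 0 0 0 0;0 0 0 0 0 0 0';python3 -m jog '0 0 0 0 0 0 0;0 0 0 -15 0 0 0;0 0 0 -30 0 0 0;0 0 0 -35 0 0 0;0 0 0 -35 0 0 0'; python3 -m jog '0 -10 0 -35 0 0 0;0 -20 0 -30 0 0 0;0 0 0 0 0 0 0'
python3 - <<'E'
from h import *
print(pose()[0])
save('wrist','pics/w8.png')
save('scene','pics/s8.png',(165,140,365,320),4)
save('top','pics/t8.png',(220,90,370,240),4)
E
```

```text
clock: 19.12
eef_pos: [619.8, -134.2, 115.1]
tcp_rot: [-3.139, -0.684, 1.773]
contact_force: [-0.6, 0.3, 0.8]
opening: 0.826
clock: 19.53
eef_pos: [630.9, -199.8, 200.2]
tcp_rot: [-3.123, -0.695, 1.77]
contact_force: [1.0, -0.1, -1.1]
opening: 0.995
clock: 19.78
eef_pos: [646.7, -268.1, 238.6]
tcp_rot: [-3.129, -0.69, 1.774]
contact_force: [0.0, 0.3, -0.1]
opening: 1.001
[ 646.7467769  -268.06005837  238.55385705]
```

View pics/w8.png

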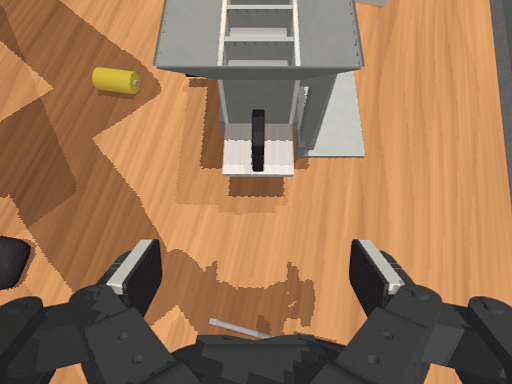

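View pics/s8.png

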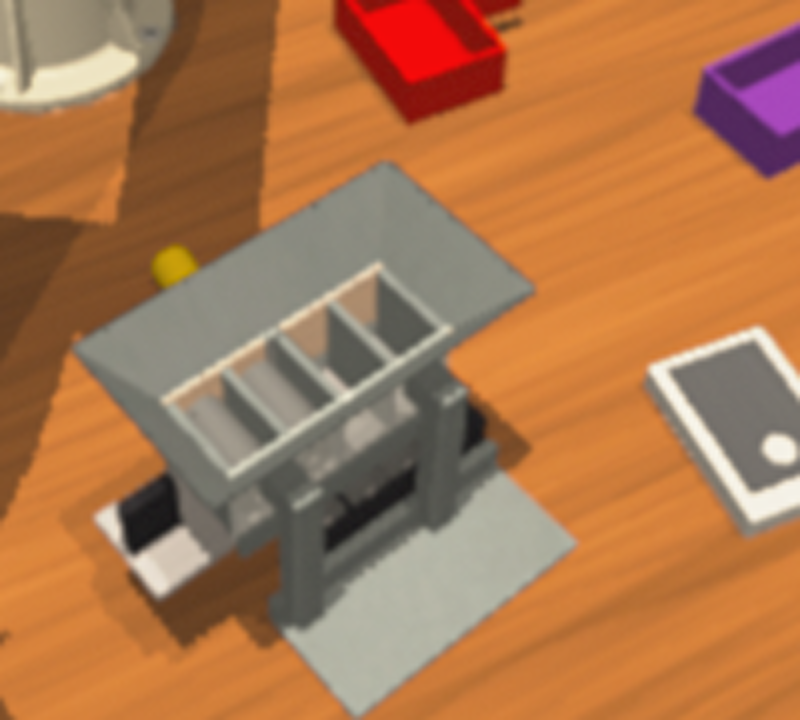

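View pics/t8.png

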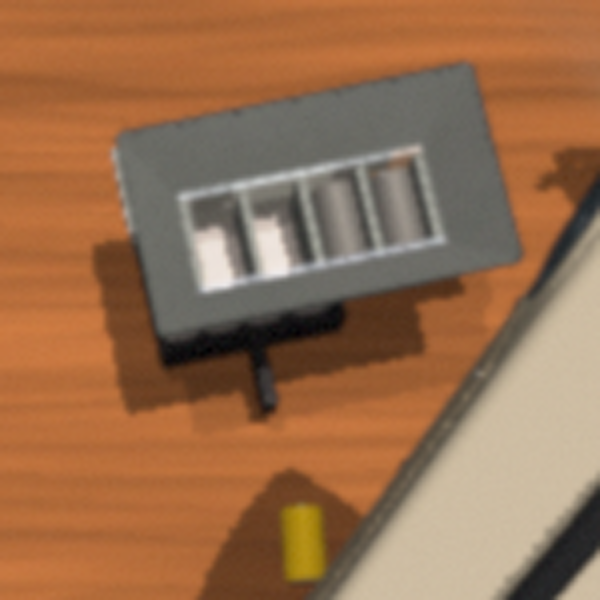

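Run:
```python
from h import *
save('top','pics/t9.png',(255,155,315,195),12)
save('top','pics/t9f.png')
print(r.sense()['contact_force'],r.sense()['clock'])
```

```text
[ 0.19454432 -0.71763328 -1.12330544] 20.0333
```

View pics/t9.png

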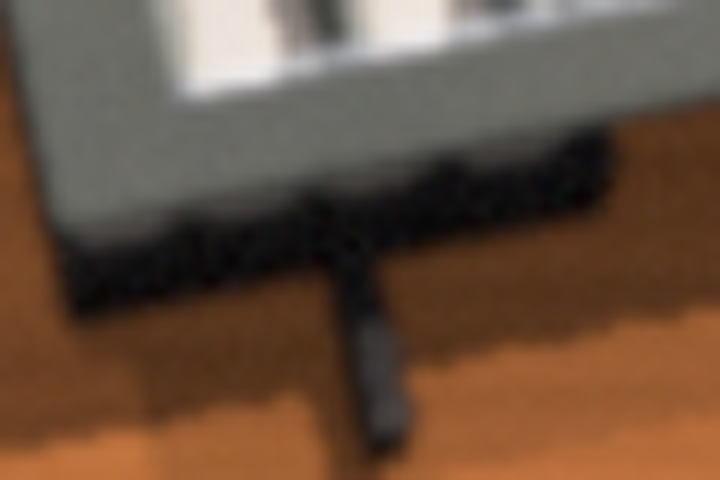

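View pics/t9f.png

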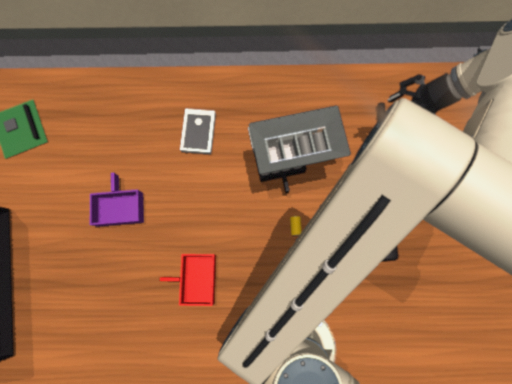

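The zoomed view shows four cell ends lying side by side in the tray (columns 125, 250, 385 and 510). The gate is home, the arm touches nothing, and the visible bystanders are unmoved. Handing in.

```bash
python3 -c "
from rig import ticket
print(ticket.sign_off())"
```

```text
the job is handed in; nothing more can be done
None
```

The job is done and handed in at about 20 s; the rig gave no verdict.

I dragged the black tray by its handle to the front of the hopper, re-gripped it with more lean and pushed it back onto the stop rail. I then pushed the gate home for a zero reference, drew it out about 91 mm, pushed it fully home again and backed the arm clear.

**Last checks:**
- **Tray:** before the drop, both camera overlays put it within about 2–3 mm of the target, square and against the rail. It looked unmoved afterwards.
- **Cells in the tray:** four cell ends are visible lying side by side in the tray, and both far bays are empty.
- **Other four cells:** they are still in the two bays nearest the handle.
- **Gate:** it came back to within 0.1 mm of the home stop I measured earlier.
- **Contact:** the force reads about zero, so the arm is touching nothing.

**Not fully checked:**
- In the last overall picture the arm hid the screwdriver and most of the mouse. I never brought the arm down near either of them. The hard drive and the look-alikes were unmoved.

**Went wrong on the way:**
- The first grip poses on the tray handle brought the last joint and then joint 4 close to their limits. That cost a few seconds of re-posing but touched nothing.
- Forces of up to about 40 N, measured at the wrist, came up briefly when gripping, and about 30 N when pushing the tray onto the rail.

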